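# Third hand at the specimen fixture

## Robot

A 6-joint arm with a two-finger parallel gripper is mounted at the origin on the work surface. World frame = base frame: x ahead of the robot, y to its left, z up, the work surface at z = 0. Lengths are in m, angles in degrees, forces in N, time in s.
With the tool pointing down it reaches from about 0.35 to 0.875 m from the base axis. Payload 4.2 kg.
Tool frame: the origin (TCP) lies at the very end of the fingers, on their centre line; the grasp point (between the pads) lies 19 mm behind it; z points along the fingers, y is the direction in which the jaws open and shut (so a half turn about z gives the same grasp; the last joint's range is limited). The gripper opens to 87 mm and grips with 3 to 60 N. Pads are 19 mm wide; open, the fingers measure 117 mm over their backs; the gripper's body (75 mm by 190 mm) begins 51 mm behind the grasp point.
Start: joints at [82.483, 22.042, 0.453, 0, -68.411, -14.817], TCP at [0.237, 0.578, 0.223] pointing down, gripper open.
Joint ranges: [-179.83, 179.83], [-69.29, 118.12], [-61.27, 80.66], [-181.25, 117.63], [-171.15, -9.14], [-177.46, 177.46]. Speed limits (degrees/s): [159.86, 159.86, 180, 180, 180, 180].

## Interface

Orientations are given as a 3x3 rotation matrix whose columns are the frame's x, y, z axes.
In Python, from station import r, imaging gives the robot as it stands. The module is installed in compiled form; this text tells all that it offers.
- The arm moves only by the tool move_arm, never from a script. Its argument "motion" is one flat list of numbers, 7 for each row, row after row: the shift along the tool's x, y, z in units of 40 mm (1.0 is 40 mm), then the turn, a rotation vector about the tool's x, y, z in units of 5 degrees (1.0 is 5 degrees), then the gripper's target within -1 to 1 (shut at 1, half-way at 0, fully open at -1). In form: [dx, dy, dz, wx, wy, wz, gripper, dx, dy, dz, wx, wy, wz, gripper, ...]. A call has 1 to 20 rows; each row is the pose to reach, as a shift and turn from the pose measured when the call began, along the tool's axes at that moment; what a row does not reach only later rows make up. A row lasts 1/12 s, in which the tool goes at most 41.7 mm and 7.16 degrees, less where a joint would pass 70% of its speed; a pose out of reach is approached as far as the arm can. A call with a gripper value outside its range is refused whole. The fingers move at their own pace and stop on an object; the grip force is fixed at half the most. Time passes only in rows, so rows that repeat a pose let the fingers close. It gives the time, the measured TCP pose, the force and the opening at its end, in the units of the state.
- r.sense(): the state, without advancing time (a new reading comes with each control period).
- imaging.capture(name): name is "scene" or "top"; returns the picture (480x640x3 uint8, blue, green, red); there is no depth.
- imaging.camera_params(name): a dict with "intrinsics" (3x3 intrinsics, pixels), "world_from_camera" (4x4, takes a point from camera to world coordinates). Camera axes: x right, y down, z forward; pixel columns grow to the right and rows downward; lengths in m; the calibration is good to about 2 mm. A picture is of the moment at which its call begins. camera_params takes no time and is no camera call.
- r.finish_job(): hands the job in, once; it reports no verdict.
The state is a dict: "time_s": time; "joints": joint angles; "joint_velocities": joint speeds; "effort": joint torques, N m; "tcp_pos": TCP position; "ee_rot": TCP orientation; "wrist_force": force on the tool from outside, world axes, zero at the start; "moment": the same for the moment, N m; "gripper_width": opening from 0.0 (shut) to 1.0 (fully open).
Only numpy, scipy, OpenCV 4.12 (cv2) and the standard library are available. Lean on these libraries where they do the work, as an engineer would, in place of code of your own. Each camera call takes 0.05 s, during which the arm holds its last target.

## Task

The basket of clamp screws is standing in the way on the test fixture: keeping it upright, hang it by its handle bar on both prongs of the red hook, and let go of it. Then lay the orange-topped specimen block flat on the fixture bed, orange side up and lengthwise between the yellow lines, and press its end squarely against the spring stop with a steady push of about 10 N (pointer in the green band), never driving the stop to its end. Finish while still holding that push, so that a colleague can tighten the clamps; leave everything else where it is.

Things in the scene. Friction and masses are not known exactly. Their poses are not given: they have to be found in the camera images.
- basket_bar (a point): Middle of the basket's handle bar: straight, black, round, 10 mm thick, 103 mm long, running along the basket's y, 135 mm above its underside, on a rigid upright bail. Between bar and basket rim is an open window 85 mm high, 97 mm wide. z up. Symmetric under a half turn. At the start it stands on the fixture bed.
- basket: The loose basket: blue open plastic tray, 70 mm (its x) by 100 mm (its y), 45 mm tall, with screws fixed in it, 150 to 300 g in all; thin steel uprights at its short ends (y = +-51.5 mm) carry the bar. Origin: centre of its underside.
- hook_seat (a point): Where the bar's middle should rest: 90 mm in front of the stand's crossbar, 209 mm above the table. x points level from the prong tips back to the post, y across, z up. The bar, lying along y, rests on both prongs anywhere from the tips (x = -45 mm) to near the post. Come in from the front with the bar above the tips and the prongs passing under it through the window, then lower.
- stand: The fixed hook stand. Origin at the foot of its post (16 mm thick), axes as the seat's. Atop is a 12 mm crossbar along y, 200 mm above the table; from its ends (y = +-34 mm) two level red prongs, 8 mm thick, run 130 mm to -x, centred at 200 mm height, then turn up over another 10 mm, tip tops at 222 mm. Nothing stands above the prongs.
- bed (a point): Point on top of the fixed fixture's dark steel bed, 12 mm above the table, on the lane's centre line. x along the lane towards the stop, y across, z up. Bed: x -125 to +165, y +-65 mm. Yellow lines at y = +-26.5 mm. White stop housing at x 115 to 163 mm, 88 mm wide, 44 mm above the bed; clamp knobs beside it at x 145, y +-56 mm, 33 mm high.
- stop_face (a point): Centre of the face of the spring stop, an aluminium plate 66 mm wide and 36 mm high, 20 mm above the bed. It looks along -x of the bed; axes as the bed's. At rest it lies at x = 75 mm from the bed point; it moves with the plate.
- stop (a joint): How far the spring stop is pushed in (m): 0 at rest, end of travel 0.025. The spring gives 0.8 N per mm (10 N at 12.5 mm), no preload. A black pointer on the plate moves over a scale on the housing: yellow below 7.5 mm (6 N), green 7.5 to 17.5 mm (6 to 14 N), red beyond.
- orange_block_c (a point): Centre (half-way up) of the loose specimen block to press: aluminium with an orange top layer, 80 mm long (its x), 40 mm wide (its y), 40 mm high, 200 to 390 g. z up. Either end may go first. It starts on the black mat at the right (mat 4 mm thick), beside a like block with a blue top.
- orange_block: The same block; origin at the centre of its underside.
- blue_block_c (a point): Centre of the other block, same size, blue top; to be left alone on the mat.
- weight: Loose brass weight with a knob, 44 mm wide, 70 mm tall; to be left alone. Origin: centre of its underside.
- jar: Loose clear jar with a white cap, 60 mm wide, 90 mm tall; to be left alone. Origin: centre of its underside.
- driver: Loose screwdriver, lying; to be left alone.
- spanner: Loose steel spanner, lying; to be left alone.
- cup: Loose white cup, 70 mm wide, 80 mm tall; to be left alone. Origin: centre of its underside.
Mind the look-alikes: they are no part of the job. Leave any pink or turquoise look-alike of the orange_block alone.

How it is judged (in metres and radians):
On the way, in this order (a step that is already met when the one before it is completed fails the run):
1. the basket hangs by its bar on both prongs, let go (x of basket_bar in the frame of hook_seat between -0.05 and 0.09 m and y of basket_bar in the frame of hook_seat between -0.03 and 0.03 m and z of basket_bar in the frame of hook_seat between -0.008 and 0.008 m and contact force between basket and stand above 0.8 N and contact force between each of the fingers, the arm and basket below 0.1 N and angle between basket_bar's own z axis and vertical below 0.35 rad), for 0.3 s.
2. the orange block lies flat and in line in the lane, touching the stop (z of orange_block_c in the frame of bed between 0.016 and 0.024 m and angle between orange_block_c's own z axis and vertical below 0.1 rad and y of orange_block_c in the frame of bed between -0.01 and 0.01 m and angle between the x axis of orange_block_c and the x axis of bed, either way round below 0.1 rad and contact force between orange_block and stop above 0.5 N), for 0.1 s.
At the end, for the whole second after the job is handed in: Basket hangs by its bar on both prongs, untouched, upright within 0.35 rad; orange block flat on the bed, within 10 mm and 0.1 rad of the lane's line, held by the robot against the stop, which is steadily 7.5 to 17.5 mm in (6 to 14 N); all else within 30 mm of its start (all of step 1 and linear speed of basket below 0.15 m/s and z of orange_block_c in the frame of bed between 0.016 and 0.024 m and angle between orange_block_c's own z axis and vertical below 0.1 rad and y of orange_block_c in the frame of bed between -0.01 and 0.01 m and angle between the x axis of orange_block_c and the x axis of bed, either way round below 0.1 rad and value of joint stop between 0.0075 and 0.0175 m and contact force between orange_block and stop between 5 and 15 N and contact force between any of the fingers, the arm and orange_block above 2 N and linear speed of orange_block below 0.02 m/s and distance of each of blue_block_c, weight, jar, driver, spanner, cup from where it was at the start of the episode below 0.03 m); the arm keeps its last pose, push and grip.
It fails at once if the stop is driven to its end (value of joint stop above 0.0235 m).
It fails at once if the basket is tipped (angle between basket_bar's own z axis and vertical above 0.8 rad).
It fails at once if something that should be left alone is moved (distance of any of blue_block_c, weight, jar, driver, spanner, cup from where it was at the start of the episode above 0.03 m).
It also fails if it takes over 72 s, if anything falls off the work surface, if the arm or the gripper's body presses on something with over 40 N, if the wrist force passes 120 N, or if a joint passes its speed limit or range.

## Working session

There is one attempt and no reset: what is moved stays moved. The work goes in short steps, Python scripts to look and compute and a tool call to move; the robot and the scene stay as the last step left them, time stands still between calls to the robot, and variables do not carry over. Pictures are saved under pics/ and viewed, and the job is handed in when it is done.

Besides the shell and the picture viewer there is one more tool, called as name(argument=value, ...) on one line, values as JSON. move_arm: Moves the arm, as the interface text tells. Its arguments: {"type":"object","properties":{"motion":{"type":"array","items":{"type":"number"}}},"required":["motion"]}

```bash
mkdir -p pics; python3 - <<'E'
from station import r, imaging
import cv2, numpy as np
for n in ("scene","top"):
    im=imaging.capture(n); cv2.imwrite(f"pics/{n}0.png",im)
    p=imaging.camera_params(n); print(n,np.round(p["intrinsics"],1).tolist(),np.round(p["world_from_camera"],4).tolist())
print(r.sense())
E
```

```text
scene [[498.7, 0.0, 316.9], [0.0, 498.7, 240.2], [0.0, 0.0, 1.0]] [[0.8648, 0.304, -0.3995, 1.0372], [0.502, -0.5334, 0.6808, -0.8425], [-0.0061, -0.7894, -0.6139, 0.8415], [0.0, 0.0, 0.0, 1.0]]
top [[558.1, 0.0, 318.2], [0.0, 558.1, 251.8], [0.0, 0.0, 1.0]] [[0.0912, -0.9745, 0.2052, 0.2989], [-0.9958, -0.0893, 0.0188, -0.0586], [-0.0, -0.206, -0.9785, 1.4224], [0.0, 0.0, 0.0, 1.0]]
{'time_s': 0.1, 'joints': array([ 8.24826964e+01,  2.20877500e+01,  3.88166282e-01, -2.51866739e-02,
       -6.84115023e+01, -1.48156105e+01]), 'joint_velocities': array([ 0.04761316, -0.0372828 ,  0.21493062,  0.11138407, -0.14942026,
        0.00731767]), 'effort': array([ 5.62977982e-05, -3.91687167e+01,  1.87935483e+01,  4.23193887e+00,
        1.34487479e-02, -7.54532948e-05]), 'tcp_pos': array([0.23728262, 0.57762814, 0.22155845]), 'ee_rot': array([[ 9.24929994e-01, -3.80136912e-01, -6.58882508e-04],
       [-3.80137470e-01, -9.24928112e-01, -1.86864336e-03],
       [ 1.00921363e-04,  1.97883022e-03, -9.99998037e-01]]), 'wrist_force': array([ 0.79299114,  0.03434416, -0.32340966]), 'moment': array([-0.00952339, -0.01419857,  0.03572359]), 'gripper_width': 0.999099329507338}
```

View pics/scene0.png

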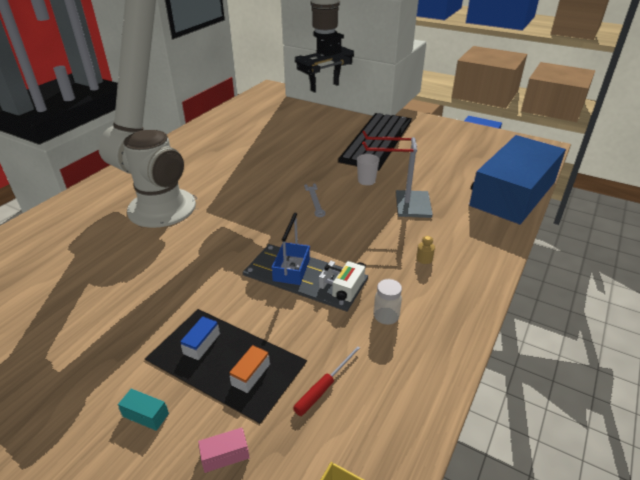

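View pics/top0.png

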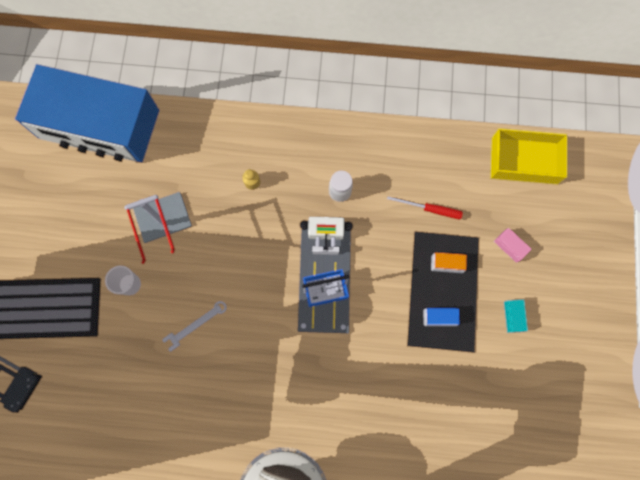

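The scene view shows the bed with the basket (290,262), stop housing (348,280), red hook (390,145), and cup under and near the prongs (367,170). In the top view, candidates for the block are orange (449,262), blue (441,317), pink (513,245) and turquoise (516,316). For the basket they are the blue tray on the bed (326,288), the big blue bin (88,112) and the yellow tray (530,157). By the description I choose orange (449,262) and the tray (326,288). Next are close crops.

```bash
python3 - <<'E'
import cv2, numpy as np
t=cv2.imread("pics/top0.png"); s=cv2.imread("pics/scene0.png")
def c(im,x0,y0,x1,y1,k,n): cv2.imwrite(f"pics/{n}.png",cv2.resize(im[y0:y1,x0:x1],None,fx=k,fy=k,interpolation=cv2.INTER_CUBIC))
c(t,285,205,485,355,4,"ct1"); c(s,230,200,410,320,4,"cs1"); c(t,95,180,235,300,5,"ct2"); c(s,330,120,450,225,5,"cs2")
E
```

```text
(no output)
```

View pics/ct1.png

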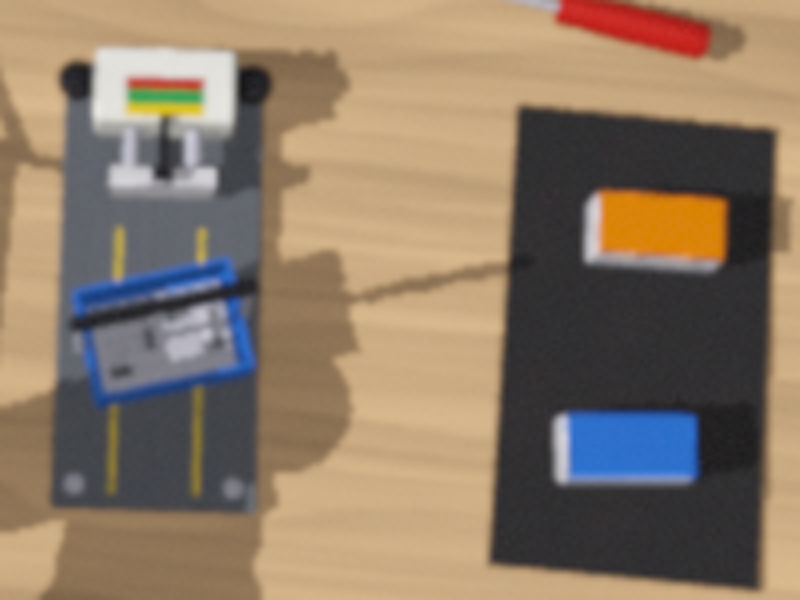

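View pics/cs1.png

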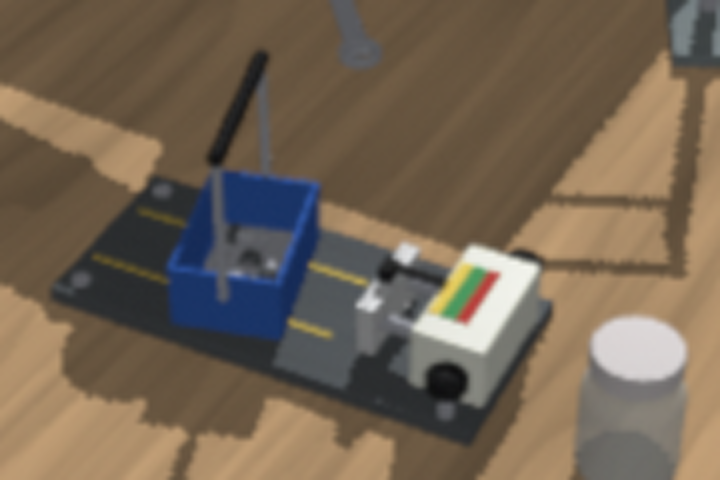

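View pics/ct2.png

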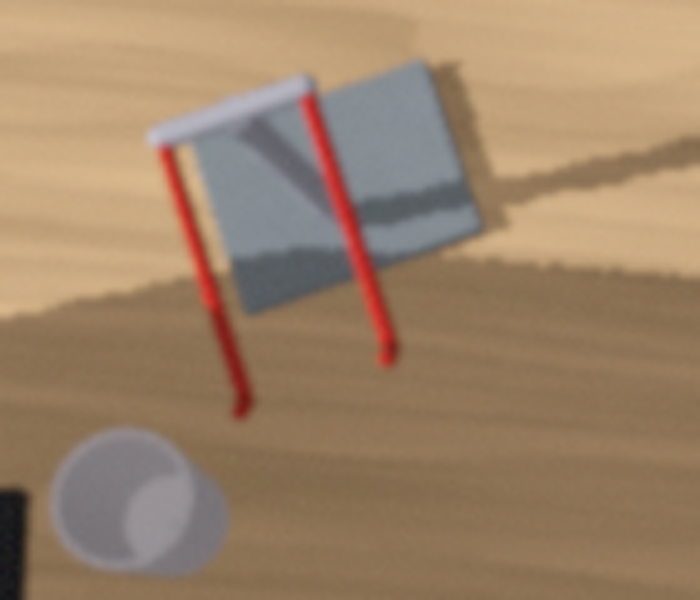

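View pics/cs2.png

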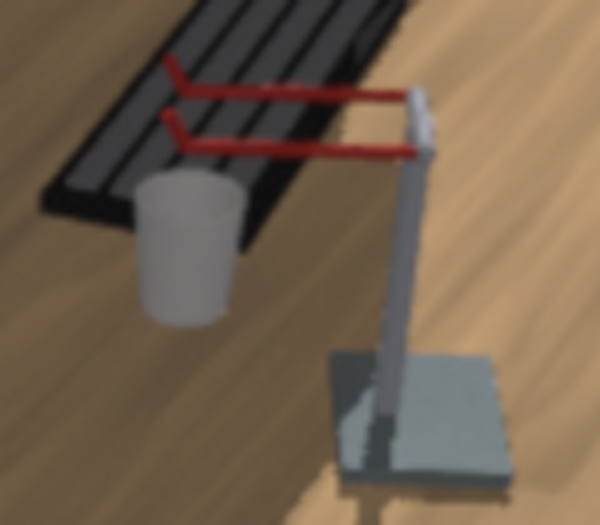

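```bash
cat > h.py <<'E'
import numpy as np, cv2
from station import r, imaging
P={n:imaging.camera_params(n) for n in ("scene","top")}
def ray(n,uv):
    K=P[n]["intrinsics"];T=P[n]["world_from_camera"]
    d=T[:3,:3]@np.linalg.solve(K,[uv[0],uv[1],1.]); return T[:3,3],d
def pl(n,uv,z):
    o,d=ray(n,uv); return o+d*(z-o[2])/d[2]
def proj(n,p):
    K=P[n]["intrinsics"];T=P[n]["world_from_camera"]
    c=T[:3,:3].T@(np.asarray(p)-T[:3,3]); q=K@c; return q[:2]/q[2]
def tri(a,b):
    o1,d1=ray("top",a);o2,d2=ray("scene",b);d1/=np.linalg.norm(d1);d2/=np.linalg.norm(d2)
    s=np.linalg.lstsq(np.c_[d1,-d2],o2-o1,rcond=None)[0]
    p,q=o1+s[0]*d1,o2+s[1]*d2; return (p+q)/2,np.linalg.norm(p-q)
ang=lambda a,b:np.degrees(np.arctan2(b[1]-a[1],b[0]-a[0]))
T1=lambda x,y:(285+x/4-.375,205+y/4-.375)
S1=lambda x,y:(230+x/4-.375,200+y/4-.375)
T2=lambda x,y:(95+x/5-.4,180+y/5-.4)
S2=lambda x,y:(330+x/5-.4,120+y/5-.4)
E
python3 - <<'E'
from h import *
np.set_printoptions(precision=4,suppress=True)
a=pl("top",T1(74,323),.147);b=pl("top",T1(257,286),.147);print("bar top",a,b,(a+b)/2,ang(a,b),np.linalg.norm(b-a))
c=pl("scene",S1(262,57),.147);d=pl("scene",S1(215,157),.147);print("bar scene",c,d,(c+d)/2,ang(c,d),np.linalg.norm(c-d))
print(tri(T1(74,323),S1(262,57)),tri(T1(257,286),S1(215,157)))
for n in [((119,228),(112,494)),((202,228),(196,494))]:
    p=pl("top",T1(*n[1]),.012);q=pl("top",T1(*n[0]),.012);print("line",p,q,ang(p,q))
for uv,z in [((110,168),.05),((217,168),.05),((93,48),.056),((238,50),.056),((74,484),.012),((233,488),.012),((53,506),.012),((255,512),.012),((93,120),.056),((235,125),.056)]:print("fix",uv,pl("top",T1(*uv),z))
for uv in [(165,147),(308,97),(240,400),(388,348)]: print("prong",pl("top",T2(*uv),.204))
for uv in [(152,135),(312,84)]: print("cross",pl("top",T2(*uv),.206))
for uv in [(408,97),(420,153),(190,92),(190,147)]: print("prongS",pl("scene",S2(*uv),.2))
for t,s in [((240,400),(185,145)),((388,348),(185,145))]: print(tri(T2(*t),S2(*s)))
print("cup",pl("top",T2(125,500),.08),pl("scene",S2(190,190),.08))
for im,n,lo,hi in [("top","top",(8,150,150),(20,255,255)),("scene","scene",(8,200,120),(14,255,255))]:
    h=cv2.cvtColor(cv2.imread(f"pics/{im}0.png"),cv2.COLOR_BGR2HSV);m=cv2.inRange(h,lo,hi)
    cs=sorted(cv2.findContours(m,0,2)[0],key=cv2.contourArea)[::-1][:2]
    for c in cs:
        R=cv2.minAreaRect(c);print(n,R)
        q=np.array([pl(n,u,.044) for u in c[:,0]])[:,:2].astype(np.float32)
        print(cv2.minAreaRect(q*1000))
E
```

```text
bar top [ 0.4845 -0.0067  0.147 ] [ 0.5156 -0.1101  0.147 ] [ 0.5    -0.0584  0.147 ] -73.22028212202235 0.10792927031311776
bar scene [ 0.4867 -0.0082  0.147 ] [ 0.5164 -0.1059  0.147 ] [ 0.5016 -0.0571  0.147 ] -73.09616213985534 0.10201357175072633
(array([ 0.485 , -0.0064,  0.1452]), np.float64(0.0008039991315436873)) (array([ 0.5166, -0.1089,  0.1488]), np.float64(0.003274921231901893))
line [ 0.3985 -0.0355  0.012 ] [ 0.5681 -0.0241  0.012 ] 3.834623953277815
line [ 0.4033 -0.0879  0.012 ] [ 0.573  -0.0772  0.012 ] 3.607463107072399
fix (110, 168) [ 0.5986 -0.0158  0.05  ]
fix (217, 168) [ 0.6048 -0.0829  0.05  ]
fix (93, 48) [0.6739 0.002  0.056 ]
fix (238, 50) [ 0.681  -0.0896  0.056 ]
fix (74, 484) [ 0.4025 -0.0111  0.012 ]
fix (233, 488) [ 0.4091 -0.1108  0.012 ]
fix (53, 506) [0.3877 0.0007 0.012 ]
fix (255, 512) [ 0.3955 -0.1257  0.012 ]
fix (93, 120) [ 0.6271 -0.0024  0.056 ]
fix (235, 125) [ 0.6321 -0.0917  0.056 ]
prong [0.6138 0.4042 0.204 ]
prong [0.6431 0.3432 0.204 ]
prong [0.5012 0.3521 0.204 ]
prong [0.5306 0.29   0.204 ]
cross [0.6183 0.4102 0.206 ]
cross [0.6488 0.3417 0.206 ]
prongS [0.6174 0.4041 0.2   ]
prongS [0.6481 0.3443 0.2   ]
prongS [0.5074 0.3493 0.2   ]
prongS [0.5362 0.2891 0.2   ]
(array([0.5045, 0.3638, 0.1609]), np.float64(0.009059075857806994))
(array([0.5318, 0.2916, 0.1989]), np.float64(0.00045566473171779654))
cup [0.4676 0.4419 0.08  ] [0.4674 0.4486 0.08  ]
top ((450.0228271484375, 260.6802062988281), (31.06371307373047, 15.033126831054688), 4.085616588592529)
((595.6001586914062, -364.2716979980469), (38.6356086730957, 76.25457763671875), 1.0469648838043213)
top ((439.0, 205.0), (0.0, 0.0), 0.0)
((738.6992797851562, -329.99188232421875), (0.0, 0.0), 0.0)
```

```bash
cat > tgt.py <<'E'
import sys
from h import *
from scipy.spatial.transform import Rotation as Ro
# args: x y z yaw(of tool x, deg)
def tgt(x,y,z,yaw):
    s=r.sense();p=np.array(s["tcp_pos"]);R=np.array(s["ee_rot"]);c,n=np.cos(np.radians(yaw)),np.sin(np.radians(yaw))
    G=np.array([[c,n,0],[n,-c,0],[0,0,-1.]])
    print("t",round(s["time_s"],2),"now",np.round(p,4),"yaw",round(np.degrees(np.arctan2(R[1,0],R[0,0])),2),"z",np.round(R[:,2],3),"j",np.round(s["joints"],0),"F",np.round(s["wrist_force"],2),"w",round(s["gripper_width"],3))
    print("shift",np.round(R.T@(np.array([x,y,z])-p)/.04,3),"turn",np.round(Ro.from_matrix(R.T@G).as_rotvec(degrees=True)/5,3))
if __name__=="__main__": tgt(*map(float,sys.argv[1:5]))
E
python3 tgt.py 0.501 -0.058 0.235 -73.2
```

```text
t 0.1 now [0.2373 0.5776 0.2216] yaw -22.34 z [-0.001 -0.002 -1.   ] j [ 82.  22.   0.  -0. -68. -15.] F [ 0.79  0.03 -0.32] w 0.999
shift [12.139 12.192 -0.311] turn [ 0.021 -0.011 10.172]
```

move_arm(motion=[2, 2, -0.33, 0.02, -0.01, 1.7, -1, 4, 4, -0.33, 0.02, -0.01, 3.4, -1, 6, 6, -0.33, 0.02, -0.01, 5, -1, 8, 8, -0.33, 0.02, -0.01, 6.7, -1, 10, 10, -0.33, 0.02, -0.01, 8.4, -1, 12.14, 12.19, -0.33, 0.02, -0.01, 10.17, -1, 12.14, 12.19, -0.33, 0.02, -0.01, 10.17, -1, 12.14, 12.19, -0.33, 0.02, -0.01, 10.17, -1, 12.14, 12.19, -0.33, 0.02, -0.01, 10.17, -1, 12.14, 12.19, -0.33, 0.02, -0.01, 10.17, -1, 12.14, 12.19, -0.33, 0.02, -0.01, 10.17, -1, 12.14, 12.19, -0.33, 0.02, -0.01, 10.17, -1, 12.14, 12.19, -0.33, 0.02, -0.01, 10.17, -1, 12.14, 12.19, -0.33, 0.02, -0.01, 10.17, -1, 12.14, 12.19, -0.33, 0.02, -0.01, 10.17, -1, 12.14, 12.19, -0.33, 0.02, -0.01, 10.17, -1, 12.14, 12.19, -0.33, 0.02, -0.01, 10.17, -1, 12.14, 12.19, -0.33, 0.02, -0.01, 10.17, -1, 12.14, 12.19, -0.33, 0.02, -0.01, 10.17, -1, 12.14, 12.19, -0.33, 0.02, -0.01, 10.17, -1])

```text
time_s: 1.77
tcp_pos: [0.5006, -0.0578, 0.2353]
ee_rot: [[0.289, -0.957, -0.001], [-0.957, -0.289, 0.0], [-0.0, 0.001, -1.0]]
wrist_force: [-0.4, 0.1, -0.2]
gripper_width: 0.997
```

```bash
python3 - <<'E'
from h import *
a=imaging.capture("scene");b=imaging.capture("top");cv2.imwrite("pics/s1.png",a)
x=cv2.resize(a[150:320,200:420],(400,309));y=cv2.resize(b[200:340,230:410],(400,309));cv2.imwrite("pics/m1.png",np.hstack([x,y]))
E
python3 tgt.py 0.501 -0.058 0.130 -73.2
```

```text
t 1.87 now [ 0.5007 -0.0571  0.2357] yaw -73.11 z [-0.  0. -1.] j [ 12.  10. -15.  -0. -65.   5.] F [-0.59 -0.35 -0.76] w 1.005
shift [ 2.400e-02 -1.000e-03  2.643e+00] turn [0.002 0.001 0.018]
```

View pics/m1.png

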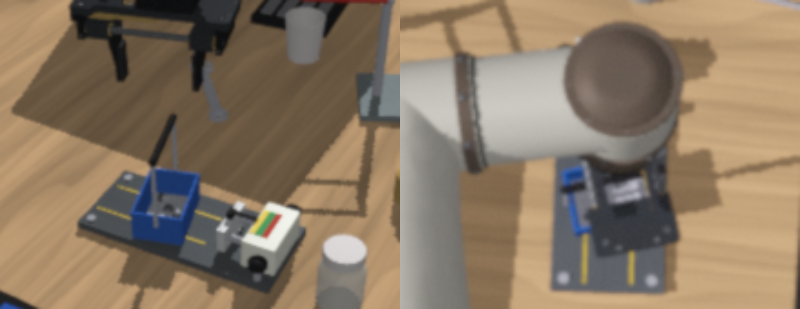

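The fingers stand open over the bar: in the left picture the tips are at about (118,75) and (200,85), with the bar at (163,140) below and between them. Lowering.

move_arm(motion=[0.02, 0, 0.5, 0, 0, 0, -1, 0.02, 0, 1, 0, 0, 0, -1, 0.02, 0, 1.5, 0, 0, 0, -1, 0.02, 0, 1.9, 0, 0, 0, -1, 0.02, 0, 2.2, 0, 0, 0, -1, 0.02, 0, 2.45, 0, 0, 0, -1, 0.02, 0, 2.63, 0, 0, 0, -1, 0.02, 0, 2.63, 0, 0, 0, -1, 0.02, 0, 2.63, 0, 0, 0, -1, 0.02, 0, 2.63, 0, 0, 0, -1])

```text
time_s: 2.7
tcp_pos: [0.5015, -0.0576, 0.1314]
ee_rot: [[0.291, -0.957, 0.002], [-0.957, -0.291, 0.0], [0.0, -0.002, -1.0]]
wrist_force: [0.2, -0.6, 0.0]
gripper_width: 1.002
```

```bash
python3 - <<'E'
from h import *
a=imaging.capture("scene")
cv2.imwrite("pics/m2.png",cv2.resize(a[150:300,210:410],(800,600),interpolation=cv2.INTER_CUBIC))
E
```

```text
(no output)
```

View pics/m2.png

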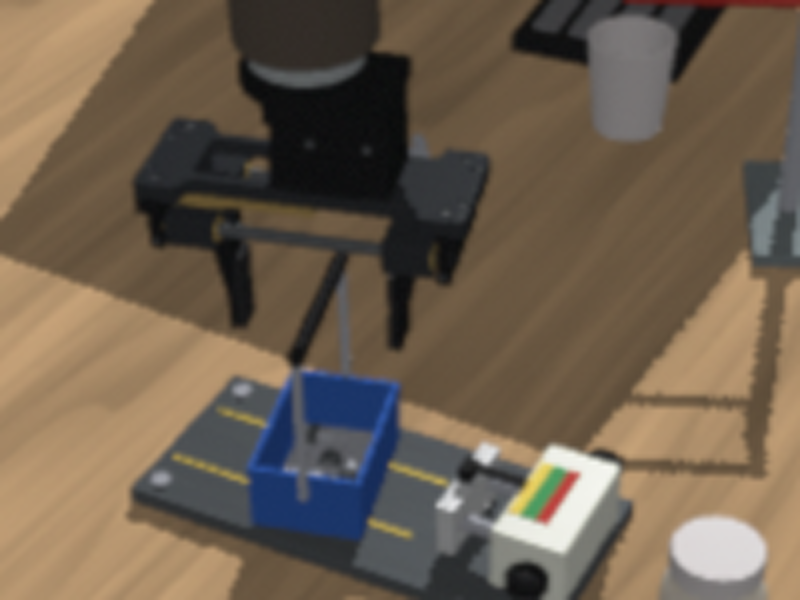

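The bar (middle at (320,308)) lies centrally between the fingertips (240,322) and (397,345). Closing.

move_arm(motion=[0, 0, 0, 0, 0, 0, 1, 0, 0, 0, 0, 0, 0, 1, 0, 0, 0, 0, 0, 0, 1, 0, 0, 0, 0, 0, 0, 1, 0, 0, 0, 0, 0, 0, 1, 0, 0, 0, 0, 0, 0, 1, 0, 0, 0, 0, 0, 0, 1, 0, 0, 0, 0, 0, 0, 1, 0, 0, 0, 0, 0, 0, 1, 0, 0, 0, 0, 0, 0, 1, 0, 0, 0, 0, 0, 0, 1, 0, 0, 0, 0, 0, 0, 1])

```text
time_s: 3.75
tcp_pos: [0.5015, -0.0577, 0.1314]
ee_rot: [[0.291, -0.957, 0.002], [-0.957, -0.291, 0.0], [0.0, -0.002, -1.0]]
wrist_force: [0.8, 0.3, -0.5]
gripper_width: 0.176
```

```bash
python3 tgt.py 0.5015 -0.0576 0.235 -73.1
```

```text
t 3.75 now [ 0.5015 -0.0577  0.1314] yaw -73.09 z [ 0.002  0.    -1.   ] j [ 12.  16. -24.   0. -51.   5.] F [ 0.77  0.31 -0.49] w 0.176
shift [-1.00e-03 -4.00e-03 -2.59e+00] turn [-0.019 -0.003  0.003]
```

move_arm(motion=[0, 0, 0, 0, 0, 0, 1, 0, 0, 0, 0, 0, 0, 1, 0, 0, 0, 0, 0, 0, 1, 0, 0, 0, 0, 0, 0, 1, 0, 0, 0, 0, 0, 0, 1, 0, 0, 0, 0, 0, 0, 1])

```text
time_s: 4.25
tcp_pos: [0.5014, -0.0577, 0.1314]
ee_rot: [[0.291, -0.957, 0.001], [-0.957, -0.291, 0.0], [0.0, -0.001, -1.0]]
wrist_force: [-0.4, -0.5, 0.9]
gripper_width: 0.1
```

Gripped (0.1, close to 10 mm). Lifting.

move_arm(motion=[0, 0, -0.2, 0, 0, 0, 1, 0, 0, -0.5, 0, 0, 0, 1, 0, 0, -0.8, 0, 0, 0, 1, 0, 0, -1.1, 0, 0, 0, 1, 0, 0, -1.4, 0, 0, 0, 1, 0, 0, -1.7, 0, 0, 0, 1, 0, 0, -2, 0, 0, 0, 1, 0, 0, -2.3, 0, 0, 0, 1, 0, 0, -2.6, 0, 0, 0, 1, 0, 0, -2.75, 0, 0, 0, 1, 0, 0, -2.8, 0, 0, 0, 1, 0, 0, -2.8, 0, 0, 0, 1, 0, 0, -2.8, 0, 0, 0, 1])

```text
time_s: 5.33
tcp_pos: [0.5007, -0.0577, 0.2427]
ee_rot: [[0.291, -0.957, -0.0], [-0.957, -0.291, 0.0], [-0.0, -0.0, -1.0]]
wrist_force: [0.9, 0.5, -2.4]
gripper_width: 0.104
```

```bash
python3 - <<'E'
from h import *
a=imaging.capture("scene")
cv2.imwrite("pics/m3.png",cv2.resize(a[100:310,180:460],(800,600),interpolation=cv2.INTER_CUBIC))
E
python3 tgt.py 0.443 0.287 0.243 -65
```

```text
t 5.38 now [ 0.5007 -0.0577  0.2425] yaw -73.1 z [-0.  0. -1.] j [ 12.   9. -14.  -0. -66.   5.] F [-0.14  0.09 -1.83] w 0.1
shift [-8.665 -1.125 -0.01 ] turn [ 0.004  0.004 -1.62 ]
```

View pics/m3.png

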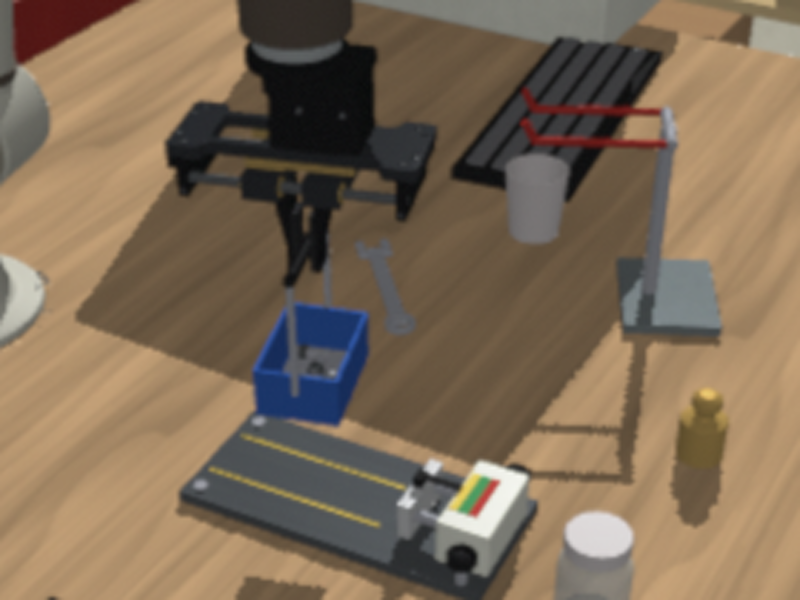

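The basket hangs upright in the grip, clear of the bed, and the hook (600,125) is free. Carrying it to in front of the prongs.

move_arm(motion=[-0.2, -0.03, 0, 0, 0, -0.04, 1, -0.6, -0.08, 0, 0, 0, -0.1, 1, -1.2, -0.16, 0, 0, 0, -0.2, 1, -1.8, -0.23, 0, 0, 0, -0.35, 1, -2.4, -0.3, 0, 0, 0, -0.45, 1, -3, -0.4, 0, 0, 0, -0.55, 1, -3.6, -0.47, 0, 0, 0, -0.67, 1, -4.2, -0.55, 0, 0, 0, -0.8, 1, -4.8, -0.63, 0, 0, 0, -0.9, 1, -5.4, -0.7, 0, 0, 0, -1, 1, -6, -0.78, 0, 0, 0, -1.1, 1, -6.6, -0.86, 0, 0, 0, -1.25, 1, -7.2, -0.93, 0, 0, 0, -1.35, 1, -7.7, -1, 0, 0, 0, -1.45, 1, -8.1, -1.05, 0, 0, 0, -1.5, 1, -8.4, -1.1, 0, 0, 0, -1.6, 1, -8.6, -1.12, 0, 0, 0, -1.62, 1, -8.65, -1.12, 0, 0, 0, -1.62, 1, -8.65, -1.12, 0, 0, 0, -1.62, 1])

```text
time_s: 6.97
tcp_pos: [0.4427, 0.2865, 0.2423]
ee_rot: [[0.423, -0.906, -0.001], [-0.906, -0.423, -0.0], [-0.0, 0.001, -1.0]]
wrist_force: [0.3, 0.3, -1.7]
gripper_width: 0.102
```

```bash
python3 - <<'E'
from h import *
a=imaging.capture("scene");b=imaging.capture("top")
cv2.imwrite("pics/m4.png",cv2.resize(a[70:250,260:500],(800,600),interpolation=cv2.INTER_CUBIC))
cv2.imwrite("pics/m5.png",cv2.resize(b[160:310,80:280],(800,600),interpolation=cv2.INTER_CUBIC))
E
python3 tgt.py 0.5525 0.3365 0.243 -65
```

```text
t 7.07 now [0.4429 0.2857 0.2425] yaw -65.04 z [-0.001 -0.    -1.   ] j [ 50.  12. -11.  -0. -67. -25.] F [ 0.46 -0.23 -0.86] w 0.099
shift [ 0.005 -3.02  -0.015] turn [ 0.01   0.001 -0.008]
```

View pics/m4.png

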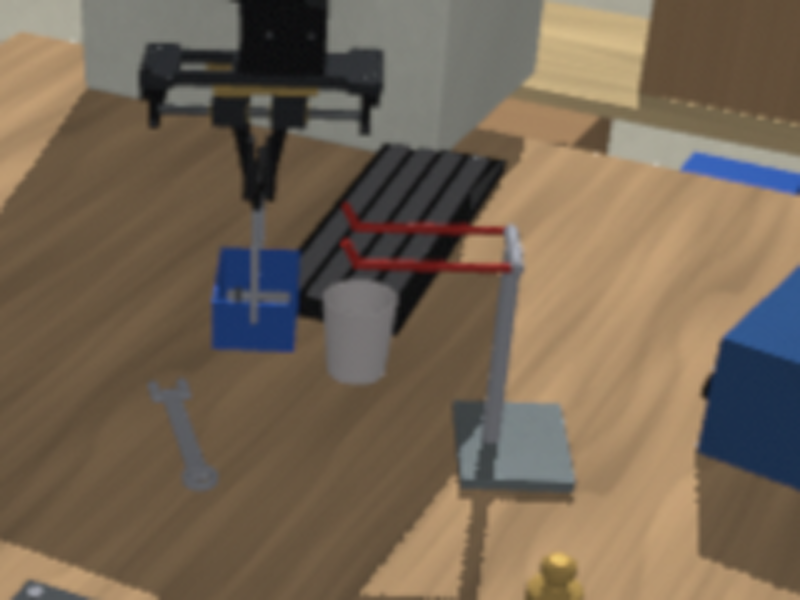

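View pics/m5.png

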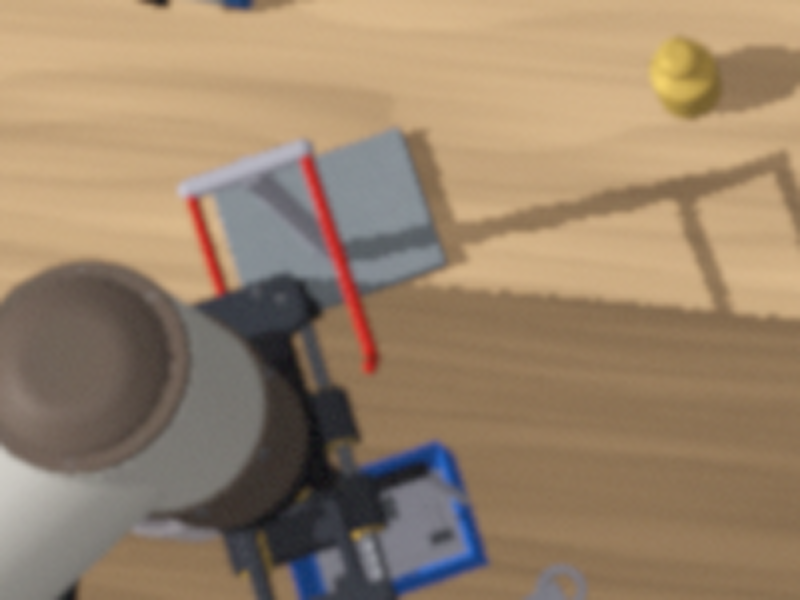

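The basket is in line in front of the prongs and upright, with the bar above the tips (345,245) in the scene crop; the cup (357,330) is beside the path. Going in, then lowering.

move_arm(motion=[0, -0.15, 0, 0, 0, 0, 1, 0, -0.5, 0, 0, 0, 0, 1, 0, -0.9, 0, 0, 0, 0, 1, 0, -1.3, 0, 0, 0, 0, 1, 0, -1.7, 0, 0, 0, 0, 1, 0, -2.1, 0, 0, 0, 0, 1, 0, -2.5, 0, 0, 0, 0, 1, 0, -2.8, 0, 0, 0, 0, 1, 0, -3, 0, 0, 0, 0, 1, 0, -3.1, 0, 0, 0, 0, 1, 0, -3.1, 0, 0, 0, 0, 1, 0, -3.1, 0, 0, 0, 0, 1])

```text
time_s: 8.07
tcp_pos: [0.5551, 0.3375, 0.2422]
ee_rot: [[0.422, -0.907, -0.002], [-0.907, -0.422, -0.001], [-0.0, 0.002, -1.0]]
wrist_force: [-0.4, 0.9, -2.6]
gripper_width: 0.105
```

```bash
python3 - <<'E'
from h import *
a=imaging.capture("scene");b=imaging.capture("top")
cv2.imwrite("pics/m6.png",np.hstack([cv2.resize(a[90:210,300:460],(800,600),interpolation=cv2.INTER_CUBIC)[:,150:550],cv2.resize(b[160:310,80:280],(800,600),interpolation=cv2.INTER_CUBIC)[:,0:400]]))
E
python3 tgt.py 0.5525 0.3365 0.193 -65
```

```text
t 8.17 now [0.5549 0.3377 0.2427] yaw -65.03 z [-0.001 -0.    -1.   ] j [ 46.  24.   6.  -0. -72. -21.] F [ 0.36  0.52 -2.54] w 0.103
shift [0.003 0.065 1.241] turn [ 0.012  0.002 -0.007]
```

View pics/m6.png

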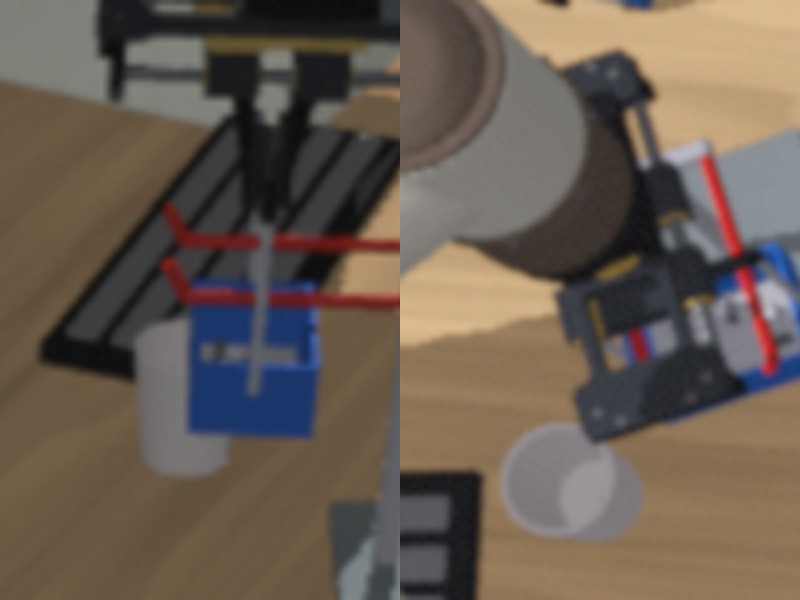

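Both prongs pass behind the near upright (255,300), under the bar and within its length. Lowering.

move_arm(motion=[0, 0, 0.15, 0, 0, 0, 1, 0, 0, 0.4, 0, 0, 0, 1, 0, 0, 0.65, 0, 0, 0, 1, 0, 0, 0.9, 0, 0, 0, 1, 0, 0, 1.05, 0, 0, 0, 1, 0, 0, 1.12, 0, 0, 0, 1, 0, 0, 1.17, 0, 0, 0, 1, 0, 0, 1.2, 0, 0, 0, 1, 0, 0, 1.2, 0, 0, 0, 1])

```text
time_s: 8.92
tcp_pos: [0.5549, 0.3378, 0.1947]
ee_rot: [[0.422, -0.907, -0.001], [-0.907, -0.422, -0.0], [-0.0, 0.001, -1.0]]
wrist_force: [0.4, -0.3, -1.3]
gripper_width: 0.1
```

```bash
python3 tgt.py 0.5525 0.3365 0.193 -65;  python3 - <<'E'
from h import *
a=imaging.capture("scene")
cv2.imwrite("pics/m7.png",cv2.resize(a[90:210,320:480],(800,600),interpolation=cv2.INTER_CUBIC))
E
```

```text
t 8.92 now [0.5549 0.3378 0.1947] yaw -65.03 z [-0.001 -0.    -1.   ] j [ 46.  26.   2.  -0. -66. -21.] F [ 0.37 -0.34 -1.26] w 0.1
shift [0.003 0.069 0.042] turn [ 0.009  0.002 -0.007]
```

View pics/m7.png

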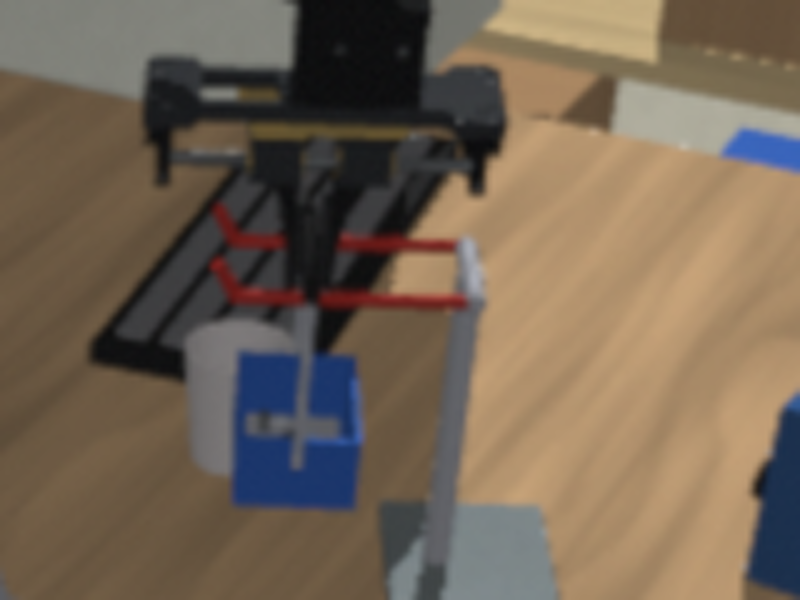

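move_arm(motion=[0, 0, 0.02, 0, 0, 0, 1, 0, 0, 0.04, 0, 0, 0, 1, 0, 0, 0.05, 0, 0, 0, 1, 0, 0, 0.05, 0, 0, 0, 1])

```text
time_s: 9.3
tcp_pos: [0.5551, 0.3379, 0.1932]
ee_rot: [[0.422, -0.907, 0.0], [-0.907, -0.422, 0.0], [-0.0, -0.0, -1.0]]
wrist_force: [0.1, 0.5, -1.6]
gripper_width: 0.103
```

move_arm(motion=[0, 0, 0.02, 0, 0, 0, 1, 0, 0, 0.04, 0, 0, 0, 1, 0, 0, 0.04, 0, 0, 0, 1])

```text
time_s: 9.55
tcp_pos: [0.5552, 0.338, 0.1929]
ee_rot: [[0.422, -0.906, 0.001], [-0.906, -0.422, 0.001], [-0.0, -0.001, -1.0]]
wrist_force: [-3.1, -0.5, 4.6]
gripper_width: 0.102
```

The upward force of 4.6 N and the stalled z show that the bar rests on the prongs. Opening slowly.

move_arm(motion=[0, 0, -0.02, 0, 0, 0, 0.7, 0, 0, -0.02, 0, 0, 0, 0.6, 0, 0, -0.02, 0, 0, 0, 0.5, 0, 0, -0.02, 0, 0, 0, 0.4, 0, 0, -0.02, 0, 0, 0, 0.3, 0, 0, -0.02, 0, 0, 0, 0.3, 0, 0, -0.02, 0, 0, 0, 0.3, 0, 0, -0.02, 0, 0, 0, 0.3, 0, 0, -0.02, 0, 0, 0, 0.3, 0, 0, -0.02, 0, 0, 0, 0.3])

```text
time_s: 10.38
tcp_pos: [0.5552, 0.338, 0.1937]
ee_rot: [[0.422, -0.906, 0.001], [-0.906, -0.422, 0.001], [-0.0, -0.001, -1.0]]
wrist_force: [-0.2, -1.2, -0.2]
gripper_width: 0.348
```

```bash
python3 tgt.py 0.5525 0.3365 0.193 -65;  python3 - <<'E'
from h import *
a=imaging.capture("scene")
cv2.imwrite("pics/m8.png",cv2.resize(a[90:210,320:480],(800,600),interpolation=cv2.INTER_CUBIC))
E
```

```text
t 10.38 now [0.5552 0.338  0.1937] yaw -65.01 z [ 0.001  0.001 -1.   ] j [ 46.  26.   2.   0. -66. -21.] F [-0.17 -1.21 -0.2 ] w 0.348
shift [0.004 0.078 0.018] turn [-0.015  0.003 -0.002]
```

View pics/m8.png

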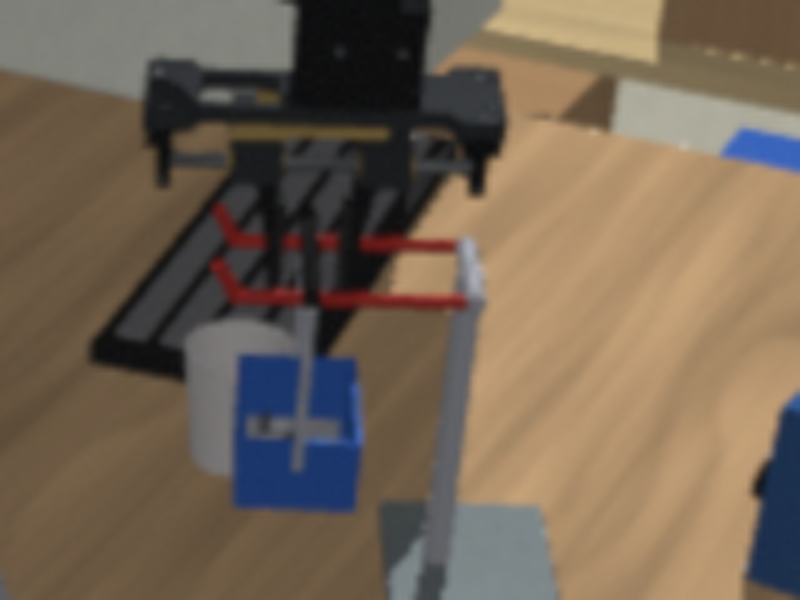

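The bar lies on both prongs, (310,243) and (305,298), with the fingers open and clear on either side, and the basket stays upright. Retreating straight up.

move_arm(motion=[0, 0, -0.3, 0, 0, 0, 0.3, 0, 0, -0.8, 0, 0, 0, 0.3, 0, 0, -1.4, 0, 0, 0, 0.3, 0, 0, -2, 0, 0, 0, 0.3, 0, 0, -2.5, 0, 0, 0, 0.3, 0, 0, -2.5, 0, 0, 0, 0.3])

```text
time_s: 10.93
tcp_pos: [0.557, 0.3388, 0.2995]
ee_rot: [[0.423, -0.906, 0.01], [-0.906, -0.423, 0.006], [-0.002, -0.011, -1.0]]
wrist_force: [0.2, 0.4, 1.2]
gripper_width: 0.353
```

```bash
python3 - <<'E'
from h import *
a=imaging.capture("scene");b=imaging.capture("top")
cv2.imwrite("pics/a9.png",a);cv2.imwrite("pics/b9.png",b)
cv2.imwrite("pics/m9.png",np.hstack([cv2.resize(a[100:220,320:480],(533,400),interpolation=cv2.INTER_CUBIC)]))
cv2.imwrite("pics/m10.png",cv2.resize(b[205:355,285:485],(800,600),interpolation=cv2.INTER_CUBIC))
h=cv2.cvtColor(b,cv2.COLOR_BGR2HSV);m=cv2.inRange(h,(8,150,120),(20,255,255));m[:,:400]=0
c=max(cv2.findContours(m,0,2)[0],key=cv2.contourArea)
M=cv2.moments(m[230:290,400:490],True);uv=(400+M['m10']/M['m00'],230+M['m01']/M['m00']);print(uv,pl("top",uv,.044))
q=np.array([pl("top",u,.044) for u in c[:,0]])[:,:2].astype(np.float32)*1000;print(cv2.minAreaRect(q))
E
python3 tgt.py 0.5956 -0.3643 0.15 2
```

```text
(450.0304347826087, 260.7608695652174) [ 0.59533748 -0.36445253  0.044     ]
((595.3237915039062, -364.2767333984375), (38.0832405090332, 76.25426483154297), 1.0474753379821777)
t 11.03 now [0.5552 0.3381 0.2946] yaw -65.01 z [ 0.002  0.002 -1.   ] j [ 46.  22.  11.  -0. -79. -21.] F [-0.13 -0.17  0.43] w 0.35
shift [16.348  6.512  3.573] turn [-3.9000e-02 -6.0000e-03 -1.3402e+01]
```

View pics/m9.png

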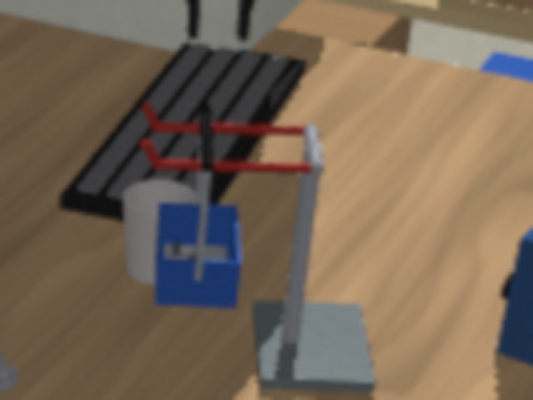

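View pics/m10.png

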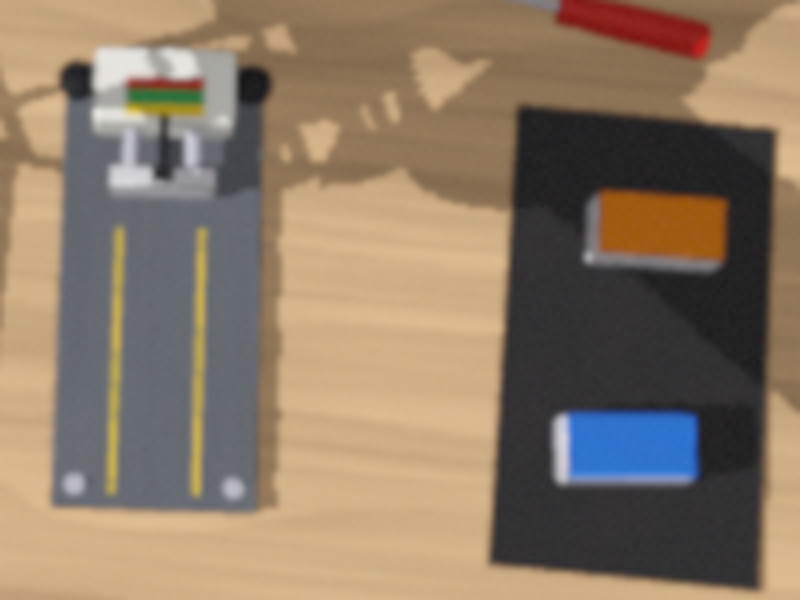

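The basket hangs upright by itself on both prongs and the lane is free, with the stop plate at (162,180) in the crop. Refining angles and going to the orange block.

```bash
python3 - <<'E'
from h import *
b=cv2.imread("pics/b9.png");h=cv2.cvtColor(b,cv2.COLOR_BGR2HSV)
def pca(m,z,l):
    v,u=np.nonzero(m);q=np.array([pl("top",x,z) for x in zip(u,v)])[:,:2];c=q.mean(0);w,V=np.linalg.eigh(np.cov((q-c).T));print(l,len(q),c.round(4),np.degrees(np.arctan2(V[1,1],V[0,1])).round(2))
m=cv2.inRange(h,(8,150,100),(20,255,255));m[:,:400]=0;m[:230]=0;m[290:]=0;pca(m,.044,"orange")
y=cv2.inRange(h,(20,90,90),(35,255,255));y[:260]=0;y[335:]=0
for a,c in((305,323),(325,343)):
    k=y.copy();k[:,:a]=0;k[:,c:]=0;pca(k,.012,"line")
g=cv2.inRange(h,(100,120,100),(125,255,255));g[:,:400]=0;g[:300]=0;pca(g,.044,"blue")
E
python3 tgt.py 0.5953 -0.3645 0.22 -88.3
```

```text
orange 473 [ 0.5958 -0.365 ] 91.43
line 150 [ 0.4846 -0.0293] -176.52
line 154 [ 0.4865 -0.0824] -176.4
blue 518 [ 0.4565 -0.3537] 94.38
t 11.03 now [0.5552 0.3381 0.2946] yaw -65.01 z [ 0.002  0.002 -1.   ] j [ 46.  22.  11.  -0. -79. -21.] F [-0.13 -0.17  0.43] w 0.35
shift [16.347  6.516  1.823] turn [-0.031  0.022  4.658]
```

move_arm(motion=[1, 0.4, 0, 0, 0, 0.3, 0, 2, 0.8, 0, 0, 0, 0.6, -0.5, 3, 1.2, 0, 0, 0, 0.9, -0.5, 4, 1.6, 0, 0, 0, 1.2, -0.5, 5, 2, 0, 0, 0, 1.5, -0.5, 6, 2.4, 0, 0, 0, 1.8, -0.5, 7, 2.8, 0, 0, 0, 2, -0.5, 8, 3.2, 0, 0, 0, 2.3, -0.5, 9, 3.6, 0.3, 0, 0, 2.6, -0.5, 10, 4, 0.6, 0, 0, 2.9, -0.5, 11, 4.4, 0.9, 0, 0, 3.2, -0.5, 12, 4.8, 1.2, 0, 0, 3.5, -0.5, 13, 5.2, 1.5, 0, 0, 3.8, -0.5, 14, 5.6, 1.8, 0, 0, 4, -0.5, 15, 6, 1.8, 0, 0, 4.3, -0.5, 16, 6.4, 1.8, 0, 0, 4.6, -0.5, 16.35, 6.52, 1.8, -0.03, 0.02, 4.7, -0.5, 16.35, 6.52, 1.8, -0.03, 0.02, 4.7, -0.5, 16.35, 6.52, 1.8, -0.03, 0.02, 4.7, -0.5])

```text
time_s: 12.62
tcp_pos: [0.5938, -0.3668, 0.2176]
ee_rot: [[0.022, -1.0, -0.004], [-1.0, -0.022, 0.002], [-0.002, 0.004, -1.0]]
wrist_force: [0.1, -0.1, -0.3]
gripper_width: 0.751
```

```bash
python3 tgt.py 0.5953 -0.3645 0.014 -88.6; python3 - <<'E'
from h import *
a=imaging.capture("scene")
cv2.imwrite("pics/m11.png",cv2.resize(a[220:430,130:410],(800,600),interpolation=cv2.INTER_CUBIC))
E
```

```text
t 12.62 now [ 0.5938 -0.3668  0.2176] yaw -88.75 z [-0.004  0.002 -1.   ] j [-18.  30.  12.  -0. -73.  20.] F [ 0.05 -0.13 -0.31] w 0.751
shift [-0.046 -0.061  5.091] turn [ 0.048  0.026 -0.031]
```

View pics/m11.png

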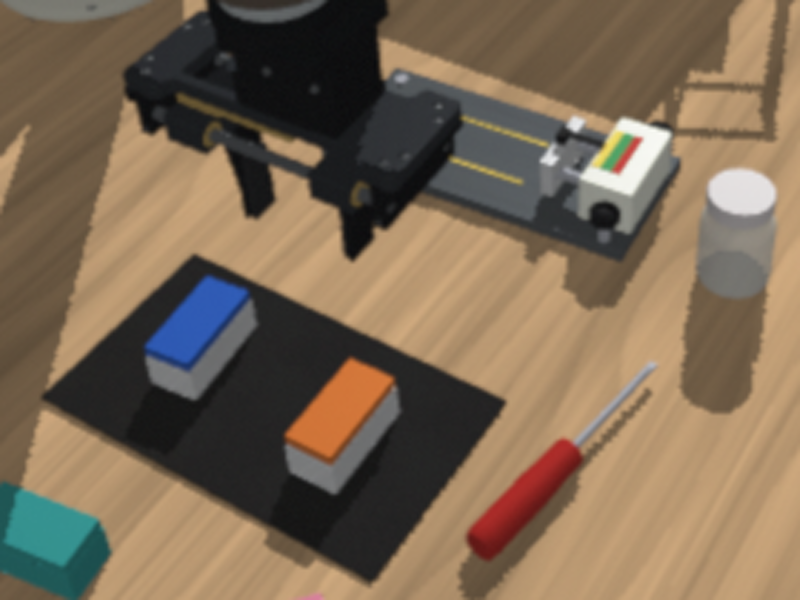

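The view shows the orange block at (342,410) in the crop, with the fingers still 200 mm above. Descending halfway, then a check.

move_arm(motion=[-0.03, -0.04, 0.7, 0.05, 0.03, 0, -0.5, -0.05, -0.06, 1.5, 0.05, 0.03, -0.03, -0.5, -0.05, -0.06, 2.3, 0.05, 0.03, -0.03, -0.5, -0.05, -0.06, 3, 0.05, 0.03, -0.03, -0.5, -0.05, -0.06, 3.4, 0.05, 0.03, -0.03, -0.5, -0.05, -0.06, 3.6, 0.05, 0.03, -0.03, -0.5, -0.05, -0.06, 3.6, 0.05, 0.03, -0.03, -0.5])

```text
time_s: 13.25
tcp_pos: [0.5951, -0.3605, 0.0723]
ee_rot: [[0.028, -1.0, -0.003], [-1.0, -0.028, 0.002], [-0.002, 0.003, -1.0]]
wrist_force: [-0.5, -0.2, -0.4]
gripper_width: 0.754
```

```bash
python3 - <<'E'
from h import *
print(pl("scene",(130+342/2.857,220+410/2.857),.044))
a=imaging.capture("scene")
cv2.imwrite("pics/m12.png",cv2.resize(a[260:410,150:350],(800,600),interpolation=cv2.INTER_CUBIC))
E
python3 tgt.py 0.5953 -0.3645 0.014 -88.6
```

```text
[ 0.60216915 -0.36758901  0.044     ]
t 13.3 now [ 0.5962 -0.3614  0.0744] yaw -88.37 z [ 0. -0. -1.] j [-18.  36.   1.   0. -56.  20.] F [ 0.57 -0.21  0.55] w 0.751
shift [0.076 0.025 1.509] turn [-0.001 -0.002  0.046]
```

View pics/m12.png

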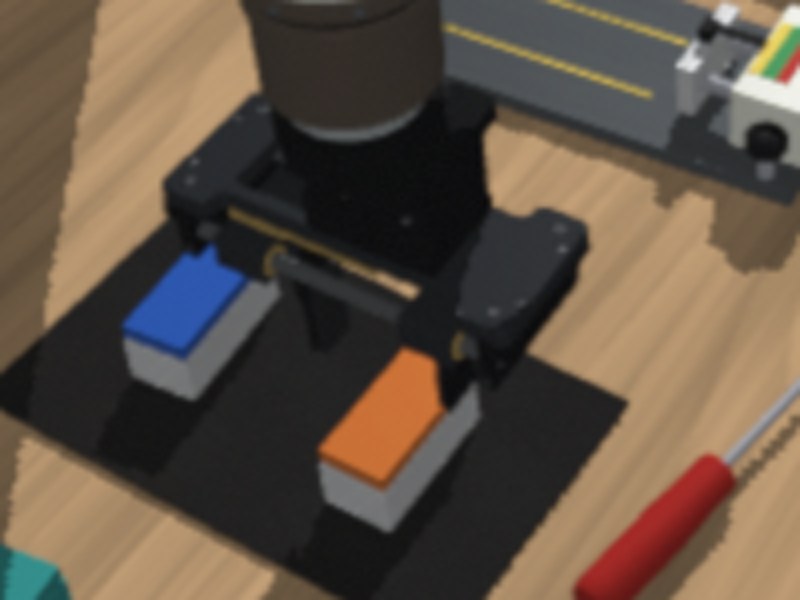

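The fingers straddle the orange block (left tip (325,340), right tip (455,400)) and are clear of the blue one. Going down and closing.

move_arm(motion=[0.1, -0.03, 0.3, 0, 0, 0.04, -0.5, 0.11, -0.04, 0.7, 0, 0, 0.04, -0.5, 0.11, -0.04, 1.1, 0, 0, 0.04, -0.5, 0.11, -0.04, 1.35, 0, 0, 0.04, -0.5, 0.11, -0.04, 1.47, 0, 0, 0.04, -0.5, 0.11, -0.04, 1.47, 0, 0, 0.04, -0.5, 0.11, -0.04, 1.47, 0, 0, 0.04, -0.5, 0.11, -0.04, 1.47, 0, 0, 0.04, 1, 0.11, -0.04, 1.47, 0, 0, 0.04, 1, 0.11, -0.04, 1.47, 0, 0, 0.04, 1, 0.11, -0.04, 1.47, 0, 0, 0.04, 1, 0.11, -0.04, 1.47, 0, 0, 0.04, 1, 0.11, -0.04, 1.47, 0, 0, 0.04, 1, 0.11, -0.04, 1.47, 0, 0, 0.04, 1, 0.11, -0.04, 1.47, 0, 0, 0.04, 1, 0.11, -0.04, 1.47, 0, 0, 0.04, 1])

```text
time_s: 14.63
tcp_pos: [0.5977, -0.3658, 0.016]
ee_rot: [[0.025, -1.0, -0.0], [-1.0, -0.025, -0.0], [0.0, 0.0, -1.0]]
wrist_force: [-1.6, 0.0, 3.5]
gripper_width: 0.459
```

move_arm(motion=[0, 0, 0, 0, 0, 0, 1, 0, 0, 0, 0, 0, 0, 1, 0, 0, 0, 0, 0, 0, 1])

```text
time_s: 14.88
tcp_pos: [0.5977, -0.3658, 0.016]
ee_rot: [[0.025, -1.0, -0.0], [-1.0, -0.025, -0.0], [0.0, 0.0, -1.0]]
wrist_force: [-2.0, 0.5, 2.5]
gripper_width: 0.459
```

```bash
python3 - <<'E'
from h import *
a=imaging.capture("scene")
cv2.imwrite("pics/m13.png",cv2.resize(a[260:410,150:350],(800,600),interpolation=cv2.INTER_CUBIC))
E
python3 tgt.py 0.5953 -0.3645 0.014 -88.6
```

```text
t 14.93 now [ 0.5977 -0.3658  0.016 ] yaw -88.57 z [-0. -0. -1.] j [-18.  40.  -1.   0. -50.  20.] F [-1.    0.32  2.06] w 0.456
shift [-0.034  0.058  0.049] turn [ 0.006 -0.002  0.007]
```

View pics/m13.png

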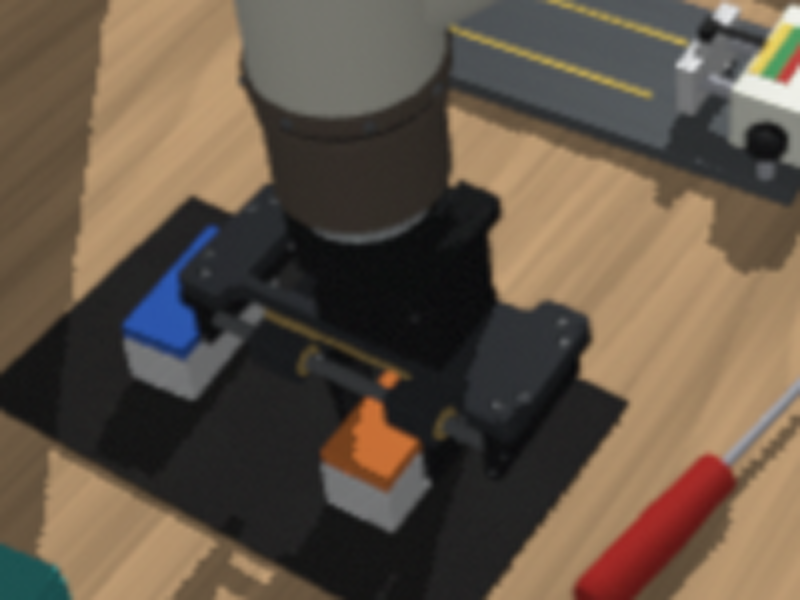

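Gripped (width 0.459, 40 mm). Lifting, then turning to the lane direction.

move_arm(motion=[0, 0, -0.3, 0, 0, 0, 1, 0, 0, -0.8, 0, 0, 0, 1, 0, 0, -1.4, 0, 0, 0, 1, 0, 0, -2, 0, 0, 0, 1, 0, 0, -2.5, 0, 0, 0, 1, 0, 0, -2.8, 0, 0, 0, 1, 0, 0, -3, 0, 0, 0, 1, 0, 0, -3, 0, 0, 0, 1, 0, 0, -3, 0, 0, 0, 1])

```text
time_s: 15.68
tcp_pos: [0.5974, -0.3654, 0.1351]
ee_rot: [[0.025, -1.0, -0.001], [-1.0, -0.025, 0.001], [-0.001, 0.001, -1.0]]
wrist_force: [0.4, -1.1, -2.7]
gripper_width: 0.458
```

```bash
python3 tgt.py 0.5313 -0.053 0.136 3.55
```

```text
t 15.68 now [ 0.5974 -0.3654  0.1351] yaw -88.58 z [-0.001  0.001 -1.   ] j [-18.  33.   6.  -0. -63.  20.] F [ 0.42 -1.07 -2.73] w 0.458
shift [-7.848  1.458 -0.014] turn [ 3.0000e-03  1.9000e-02 -1.8427e+01]
```

move_arm(motion=[-0.3, 0.05, 0, 0, 0, -0.6, 1, -0.8, 0.15, 0, 0, 0, -1.8, 1, -1.4, 0.25, 0, 0, 0, -3, 1, -2, 0.35, 0, 0, 0, -4.2, 1, -2.6, 0.5, 0, 0, 0, -5.4, 1, -3.2, 0.6, 0, 0, 0, -6.6, 1, -3.8, 0.7, 0, 0, 0, -7.8, 1, -4.4, 0.8, 0, 0, 0, -9, 1, -5, 0.9, 0, 0, 0, -10.2, 1, -5.5, 1, 0, 0, 0, -11.4, 1, -6, 1.1, 0, 0, 0, -12.6, 1, -6.5, 1.2, 0, 0, 0, -13.8, 1, -7, 1.3, 0, 0, 0, -15, 1, -7.3, 1.35, 0, 0, 0, -16.2, 1, -7.6, 1.4, 0, 0, 0, -17.2, 1, -7.75, 1.43, 0, 0, 0, -18, 1, -7.85, 1.46, 0, 0, 0, -18.4, 1, -7.85, 1.46, 0, 0, 0, -18.43, 1, -7.85, 1.46, 0, 0, 0, -18.43, 1, -7.85, 1.46, 0, 0, 0, -18.43, 1])

```text
time_s: 17.35
tcp_pos: [0.5308, -0.0532, 0.1347]
ee_rot: [[0.998, 0.061, -0.003], [0.061, -0.998, 0.001], [-0.003, -0.001, -1.0]]
wrist_force: [1.1, 0.3, -3.1]
gripper_width: 0.455
```

```bash
python3 - <<'E'
from h import *
a=imaging.capture("scene");b=imaging.capture("top")
cv2.imwrite("pics/m14.png",np.hstack([cv2.resize(a[160:310,210:410],(530,400),interpolation=cv2.INTER_CUBIC),cv2.resize(b[205:345,280:370],(257,400))]))
E
python3 tgt.py 0.5313 -0.053 0.0255 3.55
```

```text
t 17.45 now [ 0.531  -0.0533  0.135 ] yaw 3.5 z [-0.002  0.001 -1.   ] j [ 12.  18. -19.  -0. -53.  82.] F [-0.28 -0.49 -2.6 ] w 0.455
shift [ 0.013 -0.005  2.737] turn [-0.009  0.024 -0.01 ]
```

View pics/m14.png

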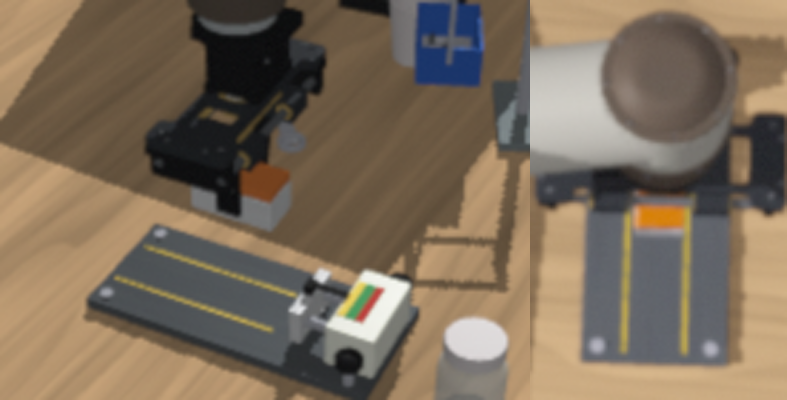

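The block is held level above the lane, in line with the yellow lines and short of the stop. Lowering, 4 mm further back for margin.

move_arm(motion=[-0.05, 0, 0.3, 0, 0.02, 0, 1, -0.1, 0, 0.8, 0, 0.02, 0, 1, -0.1, 0, 1.3, 0, 0.02, 0, 1, -0.1, 0, 1.8, 0, 0.02, 0, 1, -0.1, 0, 2.2, 0, 0.02, 0, 1, -0.1, 0, 2.5, 0, 0.02, 0, 1, -0.1, 0, 2.65, 0, 0.02, 0, 1, -0.1, 0, 2.7, 0, 0.02, 0, 1, -0.1, 0, 2.7, 0, 0.02, 0, 1, -0.1, 0, 2.7, 0, 0.02, 0, 1])

```text
time_s: 18.28
tcp_pos: [0.5275, -0.0535, 0.0277]
ee_rot: [[0.998, 0.061, 0.001], [0.061, -0.998, 0.001], [0.001, -0.001, -1.0]]
wrist_force: [-0.1, -0.2, -2.6]
gripper_width: 0.455
```

```bash
python3 - <<'E'
from h import *
a=imaging.capture("scene");b=imaging.capture("top")
cv2.imwrite("pics/m15.png",np.hstack([cv2.resize(a[190:310,230:390],(533,400),interpolation=cv2.INTER_CUBIC),cv2.resize(b[205:345,280:370],(257,400))]))
E
python3 tgt.py 0.5313 -0.053 0.0240 3.55
```

```text
t 18.38 now [ 0.5276 -0.0534  0.028 ] yaw 3.51 z [ 0.002  0.001 -1.   ] j [ 12.  26. -26.  -0. -38.  82.] F [ 0.42 -0.09 -2.51] w 0.455
shift [ 0.093 -0.005  0.099] turn [-0.011 -0.019 -0.008]
```

View pics/m15.png

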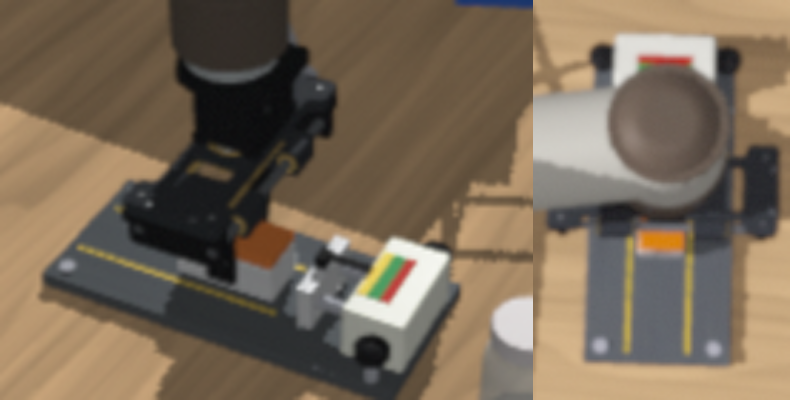

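move_arm(motion=[0, 0, 0.04, 0, -0.02, 0, 1, 0, 0, 0.07, 0, -0.02, 0, 1, 0, 0, 0.09, 0, -0.02, 0, 1, 0, 0, 0.09, 0, -0.02, 0, 1])

```text
time_s: 18.72
tcp_pos: [0.5275, -0.0534, 0.0243]
ee_rot: [[0.998, 0.061, -0.0], [0.061, -0.998, 0.001], [-0.0, -0.001, -1.0]]
wrist_force: [-0.5, 0.5, -2.2]
gripper_width: 0.457
```

move_arm(motion=[0, 0, 0.015, 0, 0, 0, 1, 0, 0, 0.025, 0, 0, 0, 1, 0, 0, 0.025, 0, 0, 0, 1])

```text
time_s: 18.97
tcp_pos: [0.5276, -0.0533, 0.0239]
ee_rot: [[0.998, 0.061, 0.0], [0.061, -0.998, 0.001], [0.0, -0.001, -1.0]]
wrist_force: [-1.9, 0.6, 4.3]
gripper_width: 0.458
```

The block has touched the bed (+4.3 N). Sliding towards the stop in small steps, eased slightly up.

move_arm(motion=[0.06, 0, -0.01, 0, 0, 0, 1, 0.12, 0, -0.01, 0, 0, 0, 1, 0.2, 0, -0.01, 0, 0, 0, 1, 0.28, 0, -0.01, 0, 0, 0, 1, 0.36, 0, -0.01, 0, 0, 0, 1, 0.44, 0, -0.01, 0, 0, 0, 1, 0.5, 0, -0.01, 0, 0, 0, 1, 0.5, 0, -0.01, 0, 0, 0, 1, 0.5, 0, -0.01, 0, 0, 0, 1])

```text
time_s: 19.72
tcp_pos: [0.5475, -0.0522, 0.0242]
ee_rot: [[0.998, 0.061, -0.0], [0.061, -0.998, 0.001], [-0.0, -0.001, -1.0]]
wrist_force: [-1.5, 0.7, -1.8]
gripper_width: 0.455
```

```bash
python3 - <<'E'
from h import *
a=imaging.capture("scene")
cv2.imwrite("pics/m16.png",cv2.resize(a[220:310,270:390],(800,600),interpolation=cv2.INTER_CUBIC))
E
python3 tgt.py 0.5313 -0.053 0.0240 3.55
```

```text
t 19.77 now [ 0.5474 -0.0522  0.0242] yaw 3.51 z [-0.     0.001 -1.   ] j [ 11.  28. -24.  -0. -39.  82.] F [-0.44 -0.75 -2.52] w 0.454
shift [-0.402 -0.003  0.005] turn [-0.01   0.005 -0.008]
```

View pics/m16.png

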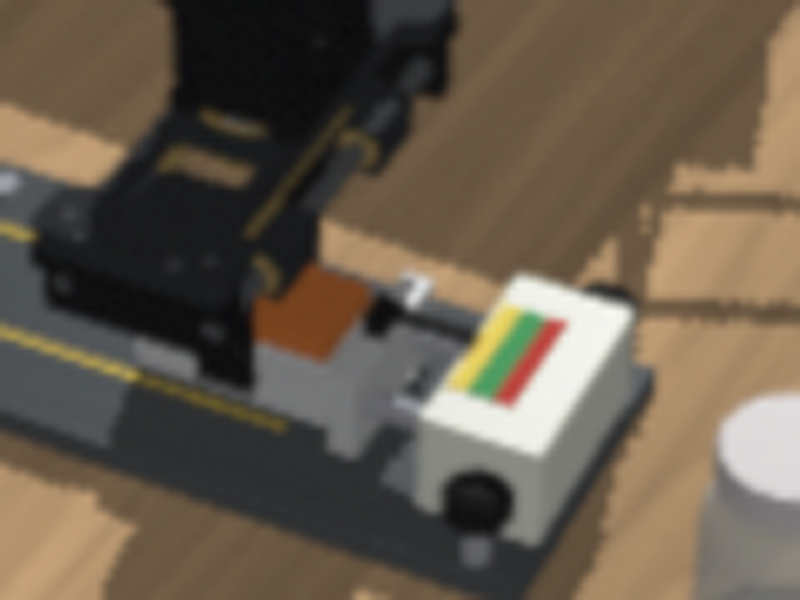

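The block end is right before the plate (350,390); the pointer is still at rest. Pressing on gently and watching the force.

move_arm(motion=[0.04, 0, 0.01, 0, 0, 0, 1, 0.08, 0, 0.01, 0, 0, 0, 1, 0.12, 0, 0.01, 0, 0, 0, 1, 0.15, 0, 0.01, 0, 0, 0, 1, 0.15, 0, 0.01, 0, 0, 0, 1, 0.15, 0, 0.01, 0, 0, 0, 1])

```text
time_s: 20.27
tcp_pos: [0.5536, -0.0518, 0.024]
ee_rot: [[0.998, 0.061, -0.0], [0.061, -0.998, 0.001], [-0.0, -0.001, -1.0]]
wrist_force: [-0.7, -1.4, 0.4]
gripper_width: 0.457
```

```bash
python3 tgt.py 0.5313 -0.053 0.0240 3.55; python3 - <<'E'
from h import *
a=imaging.capture("scene")
cv2.imwrite("pics/m17.png",cv2.resize(a[220:310,270:390],(800,600),interpolation=cv2.INTER_CUBIC))
E
```

```text
t 20.27 now [ 0.5536 -0.0518  0.024 ] yaw 3.51 z [-0.     0.001 -1.   ] j [ 11.  28. -23.  -0. -39.  82.] F [-0.72 -1.37  0.42] w 0.457
shift [-0.557 -0.005 -0.001] turn [-0.009  0.    -0.007]
```

View pics/m17.png

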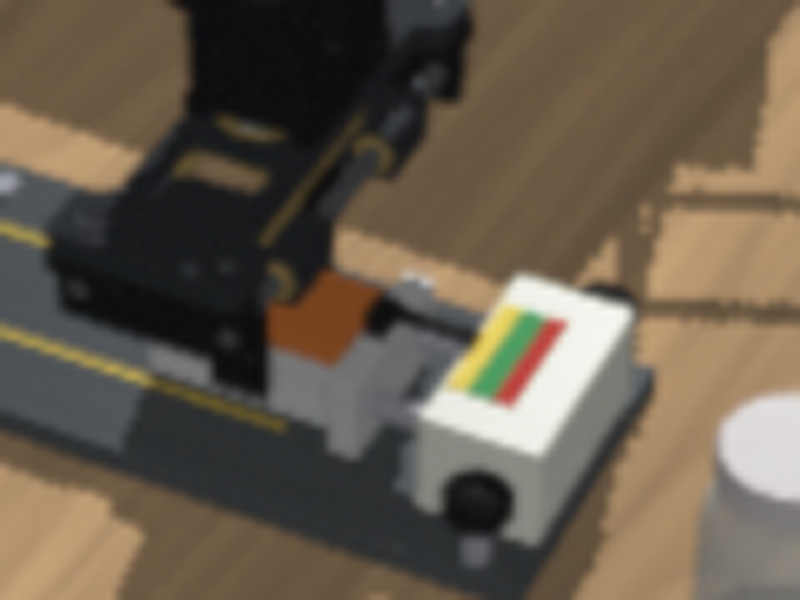

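move_arm(motion=[0.04, 0, 0, 0, 0, 0, 1, 0.08, 0, 0, 0, 0, 0, 1, 0.12, 0, 0, 0, 0, 0, 1, 0.15, 0, 0, 0, 0, 0, 1, 0.15, 0, 0, 0, 0, 0, 1, 0.15, 0, 0, 0, 0, 0, 1])

```text
time_s: 20.82
tcp_pos: [0.5576, -0.0517, 0.0239]
ee_rot: [[0.998, 0.061, -0.004], [0.061, -0.998, 0.0], [-0.004, -0.001, -1.0]]
wrist_force: [-6.9, -0.2, 5.5]
gripper_width: 0.456
```

```bash
python3 - <<'E'
from h import *
F=[]
for i in range(3):
    a=imaging.capture("scene");F.append(r.sense()["wrist_force"])
print(np.round(F,1), np.mean(F,0),r.sense()["tcp_pos"])
cv2.imwrite("pics/m18.png",cv2.resize(a[220:310,270:390],(800,600),interpolation=cv2.INTER_CUBIC))
E
```

```text
[[-6.3  1.   5.7]
 [-6.5  1.4  5.4]
 [-6.5  0.3  5.4]] [-6.42574305  0.90656317  5.4896325 ] [ 0.55758544 -0.05163421  0.0239236 ]
```

View pics/m18.png

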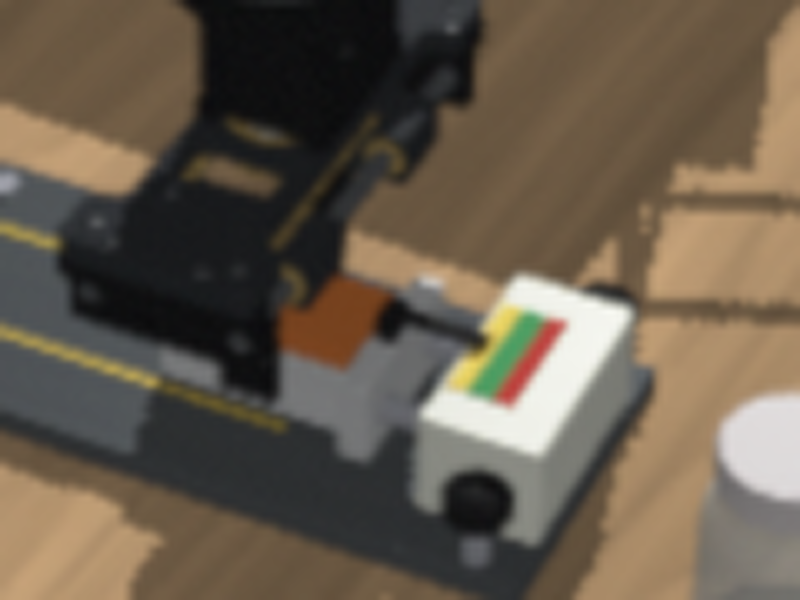

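The pointer tip (485,342) has moved into the yellow. Force is 6.4 N, including bed friction. Relieving the downward load a little and pressing on.

move_arm(motion=[0.04, 0, -0.015, 0, 0, 0, 1, 0.08, 0, -0.015, 0, 0, 0, 1, 0.12, 0, -0.015, 0, 0, 0, 1, 0.16, 0, -0.015, 0, 0, 0, 1, 0.2, 0, -0.015, 0, 0, 0, 1, 0.2, 0, -0.015, 0, 0, 0, 1, 0.2, 0, -0.015, 0, 0, 0, 1, 0.2, 0, -0.015, 0, 0, 0, 1])

```text
time_s: 21.63
tcp_pos: [0.5625, -0.0514, 0.024]
ee_rot: [[0.998, 0.061, -0.011], [0.061, -0.998, -0.0], [-0.011, -0.001, -1.0]]
wrist_force: [-9.6, 1.7, 6.1]
gripper_width: 0.455
```

```bash
python3 - <<'E'
from h import *
F=[]
for i in range(3):
    a=imaging.capture("scene");F.append(r.sense()["wrist_force"])
s=r.sense();print(np.round(F,1), np.mean(F,0),s["tcp_pos"],s["ee_rot"][:,2])
cv2.imwrite("pics/m19.png",cv2.resize(a[220:310,270:390],(800,600),interpolation=cv2.INTER_CUBIC))
E
```

```text
[[-9.8  1.4  5.4]
 [-9.2  2.1  5.5]
 [-8.5  0.8  5.4]] [-9.14315202  1.44059895  5.43092909] [ 0.56244444 -0.05137353  0.0240497 ] [-1.10722503e-02 -9.02517816e-05 -9.99938697e-01]
```

View pics/m19.png

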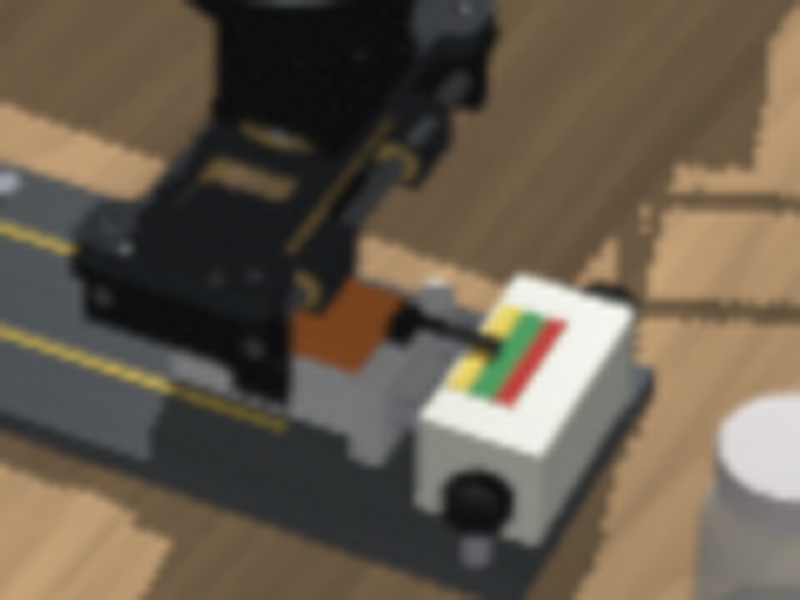

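The pointer stands at the yellow/green border (497,350), about 7.5 mm. Pushing about 4.5 mm further and trimming the slight tilt.

move_arm(motion=[0.1, 0, -0.02, 0, 0.1, 0, 1, 0.13, 0, -0.02, 0, 0.15, 0, 1, 0.16, 0, -0.02, 0, 0.2, 0, 1, 0.19, 0, -0.02, 0, 0.2, 0, 1, 0.21, 0, -0.02, 0, 0.2, 0, 1, 0.21, 0, -0.02, 0, 0.2, 0, 1, 0.21, 0, -0.02, 0, 0.2, 0, 1, 0.21, 0, -0.02, 0, 0.2, 0, 1])

```text
time_s: 22.45
tcp_pos: [0.5646, -0.0513, 0.0239]
ee_rot: [[0.998, 0.06, -0.007], [0.06, -0.998, -0.0], [-0.007, -0.0, -1.0]]
wrist_force: [-13.8, 2.3, 9.9]
gripper_width: 0.457
```

```bash
python3 - <<'E'
from h import *
F=[]
for i in range(3):
    a=imaging.capture("scene");F.append(r.sense()["wrist_force"])
s=r.sense();print(np.round(F,1), np.mean(F,0),s["tcp_pos"],s["ee_rot"][:,2],s["gripper_width"])
cv2.imwrite("pics/m20.png",cv2.resize(a[220:310,270:390],(800,600),interpolation=cv2.INTER_CUBIC))
E
```

```text
[[-13.5   3.3   9.5]
 [-13.4   3.    9.9]
 [-14.2   2.8  10.1]] [-13.7262294    3.02148952   9.81219946] [ 0.56463555 -0.0512588   0.02394336] [-7.10744236e-03 -6.69214163e-05 -9.99974740e-01] 0.4549477481571672
```

View pics/m20.png

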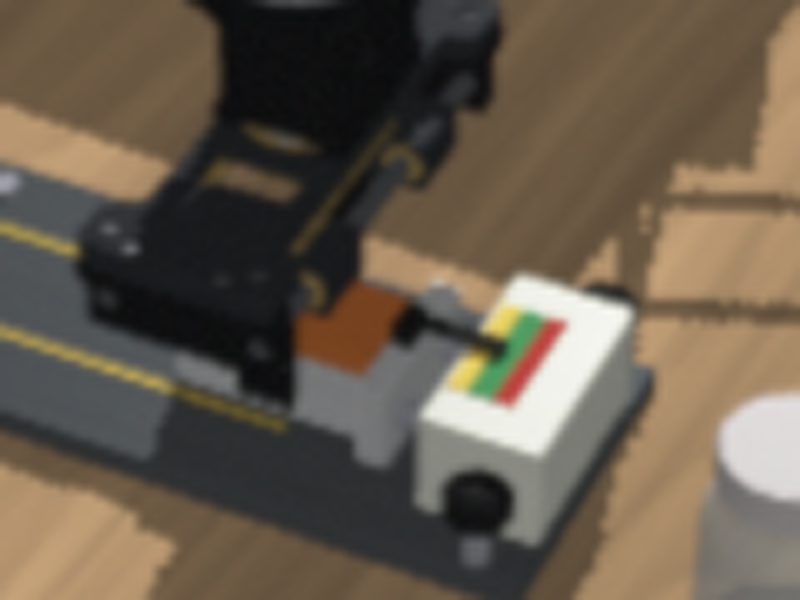

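The pointer tip (503,352) is in the green at about 9.5–10 mm, but the downward load has grown to about 12 N. Relieving it and going about 2 mm further.

move_arm(motion=[0.12, 0, -0.04, 0, 0.15, 0, 1, 0.14, 0, -0.05, 0, 0.15, 0, 1, 0.16, 0, -0.05, 0, 0.15, 0, 1, 0.17, 0, -0.05, 0, 0.15, 0, 1, 0.17, 0, -0.05, 0, 0.15, 0, 1, 0.17, 0, -0.05, 0, 0.15, 0, 1, 0.17, 0, -0.05, 0, 0.15, 0, 1])

```text
time_s: 23.18
tcp_pos: [0.5653, -0.0512, 0.024]
ee_rot: [[0.998, 0.059, -0.008], [0.059, -0.998, -0.0], [-0.008, -0.0, -1.0]]
wrist_force: [-10.9, 2.7, 4.0]
gripper_width: 0.458
```

```bash
python3 - <<'E'
from h import *
F=[]
for i in range(3):
    a=imaging.capture("scene");F.append(r.sense()["wrist_force"])
s=r.sense();print(np.round(F,1), np.mean(F,0),s["tcp_pos"],s["ee_rot"][:,2],s["gripper_width"])
cv2.imwrite("pics/m21.png",cv2.resize(a[220:310,270:390],(800,600),interpolation=cv2.INTER_CUBIC))
E
```

```text
[[-11.1   2.6   3.5]
 [-11.1   1.7   2.9]
 [-12.1   2.5   3.8]] [-11.43803923   2.28969621   3.3909408 ] [ 0.56534382 -0.05120276  0.02402043] [-7.43810342e-03 -1.81567352e-05 -9.99972337e-01] 0.4546499061449161
```

View pics/m21.png

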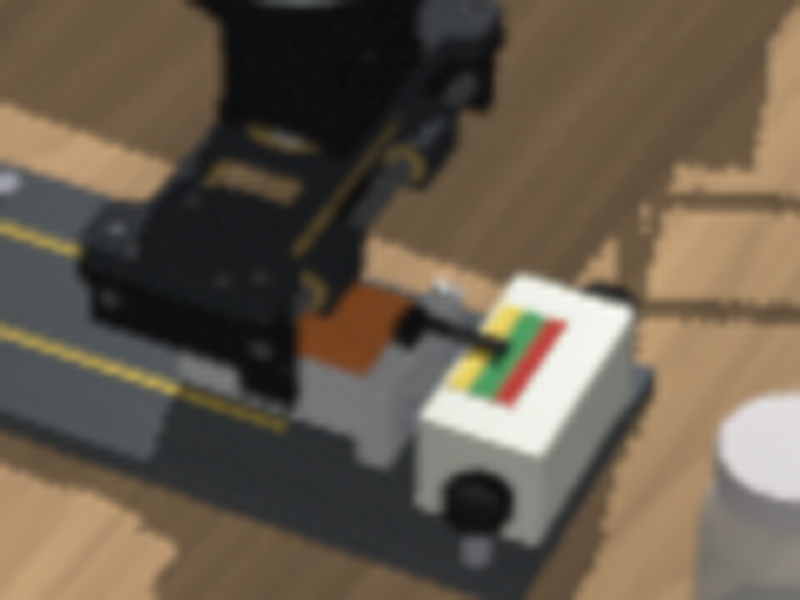

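```bash
python3 - <<'E'
from h import *
k=800/120
f=lambda x,y,z:pl("scene",(270+x/k,220+y/k),z)
u=np.array([np.cos(.062),np.sin(.062)])
print("plate",(f(357,462,.014)-f(327,450,.014))[:2]@u, "pointer tip vs scale green bounds; bands along lane:")
z=.057
for n,p in dict(y0=(450,388),yg=(470,394),gr=(497,402),r1=(515,407),ty=(512,307),tyg=(524,313),tgr=(547,319),tr=(566,323),tip=(506,352)).items(): print(n,(f(*p,z)[:2]-[.5163,-.0539])@u*1000)
F=[]
for i in range(3):
    imaging.capture("scene");F.append(r.sense()["wrist_force"])
s=r.sense();print(np.mean(F,0),s["tcp_pos"],s["time_s"])
E
```

```text
plate 0.012470731886524073 pointer tip vs scale green bounds; bands along lane:
y0 123.12126142381072
yg 130.68511111930016
gr 140.8235851364883
r1 147.48120311320602
ty 125.0506616101944
tyg 130.25203683118832
tgr 138.9678515947163
tr 145.93408616996888
tip 133.0063783505346
[-11.51847551   2.82046818   3.71712928] [ 0.56534138 -0.05120848  0.02402605] 23.4833
```

```bash
python3 - <<'E'
from h import *
a=imaging.capture("scene");b=imaging.capture("top")
cv2.imwrite("pics/m22.png",np.hstack([cv2.resize(a[100:310,200:480],(533,400),interpolation=cv2.INTER_CUBIC),cv2.resize(b[205:345,280:370],(257,400),interpolation=cv2.INTER_CUBIC)]))
h=cv2.cvtColor(b,cv2.COLOR_BGR2HSV);m=cv2.inRange(h,(8,150,100),(20,255,255))
m[:,:300]=0;m[:,350:]=0;m[:230]=0;v,u=np.nonzero(m);print(len(u))
if len(u):
    for uu in (u.min(),u.max()):
        p=pl("top",(uu,v[u==uu].mean()),.052);print(p,(-(p[0]-.48555)*.062+(p[1]+.05585)))
s0=cv2.imread("pics/a9.png");d=cv2.absdiff(s0,a)[100:220,320:480].mean();print("hook diff",d)
s=r.sense();print(s["joint_velocities"].round(2),s["wrist_force"].round(1),s["time_s"])
E
```

```text
102
[ 0.53133709 -0.03683386  0.052     ] 0.01617734526358045
[ 0.53451611 -0.07153179  0.052     ] -0.018717686563883996
hook diff 8.257465277777778
[ 0.04 -0.04 -0.08 -0.11 -0.11 -0.07] [-11.8   2.4   2.9] 23.5833
```

View pics/m22.png

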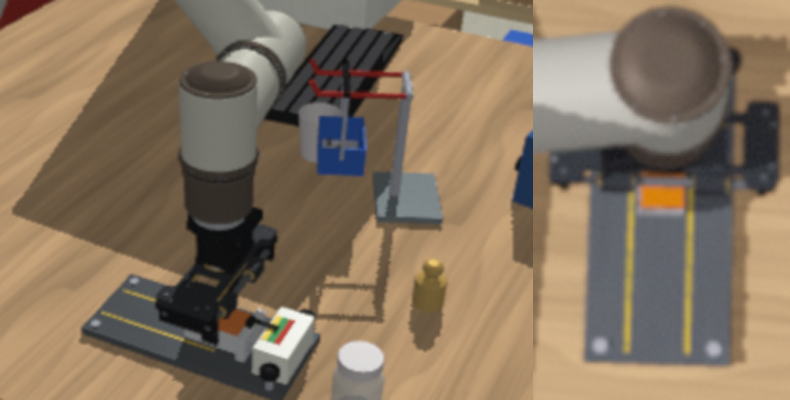

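The basket hangs upright on both prongs (345,120). The block lies between the lines about 1 mm off centre, the pointer is in the green and the arm is still. Handing in.

```bash
python3 -c "
from station import r
print(r.finish_job()); print(r.sense()['time_s'])"
```

```text
the job is handed in; nothing more can be done
None
the job is handed in; nothing more can be done
```

The basket hangs upright by its bar on both prongs, let go. The orange block is flat in the lane, gripped and pressed against the spring stop. I handed the job in at about 23.6 s, and the hand-in gives no verdict.

**Block position:** it sits about 1 mm off the lane's centre line. The tool was within about 0.2° of the lane's direction and tilted about 0.4°.

**Push:** the last three checks on how far the stop is in do not quite agree, but all lie within the green band (7.5 to 17.5 mm):
- **Pointer on the scale:** about 10 mm.
- **Tool travel since contact:** about 11.5 mm.
- **Plate shift in the picture:** about 12.5 mm.

The wrist force along the push was about 11.5 N and steady. That includes some bed friction, so the force on the stop itself is probably 8 to 10 N.

**Everything else:** nothing else looked moved in the last pictures. I measured none of it again. The cup, jar and weight were in the last picture; the blue block, screwdriver and spanner were only in earlier ones.

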